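# Mount a partition shoe on its desk rail and lock it with the T-handled bolt

## Robot

A 7-joint arm with a two-finger parallel gripper is mounted at the origin on the work surface. World frame = base frame: x ahead of the robot, y to its left, z up, the work surface at z = 0. Lengths are in m, angles in rad, forces in N, time in s.
With the tool pointing down it reaches from about 0.4 to 0.85 m from the base axis. Payload 10.4 kg.
Tool frame: the origin (TCP) lies at the very end of the fingers, on their centre line; the grasp point (between the pads) lies r.pinch_z behind it (r.pinch_z is the distance from the TCP to the grasp point, in m); z points along the fingers, x is the direction in which the jaws open and shut, and the axes are right-handed (so a half turn about z gives the same grasp; the last joint's range is limited). The gripper opens to 87 mm and grips with 3 to 60 N. Pads are 19 mm wide; open, the fingers measure 117 mm over their backs; the gripper's body (75 mm by 190 mm) begins 51 mm behind the grasp point.
Start: joints at [-1.327, 0.332, -0.065, 1.46, 0.022, 1.35, -0.088], TCP at [0.165, 0.603, 0.223] pointing down, gripper open.
Joint ranges: [-2.6, 2.6], [-0.5, 2.12], [-1.47, 1.34], [0.16, 2.42], [-1.27, 4.41], [0.06, 2.06], [-2.6, 2.6]. Speed limits (rad/s): [2.22, 2.22, 2.79, 2.79, 3.14, 3.14, 3.14].

## Interface

Orientations are given as a unit quaternion [x, y, z, w].
In Python, from bench import r gives the robot as it stands.
- The arm moves only by the tool carry_out, never from a script. Its argument "increments" is text: rows parted by semicolons, each of 7 numbers parted by spaces: the turn, a rotation vector about the tool's x, y, z in degrees, then the shift along the tool's x, y, z in m, then the finger opening in m, from 0 to 0.087. A call has exactly 5 rows; each row is the pose to reach, as a shift and turn from the pose measured when the call began, along the tool's axes at that moment; what a row does not reach only later rows make up. A row lasts 1/8 s, in which the tool goes at most 62.5 mm and 10.7 degrees, less where a joint would pass 70% of its speed; a pose out of reach is approached as far as the arm can. A call with a gripper value outside its range is refused whole. The fingers move at their own pace and stop on an object; "squeeze" is the grip in N (left out, the last holds). Time passes only in rows, so rows that repeat a pose let the fingers close, or fill a call up. It gives the time, the measured TCP pose, the force and the opening at its end, in the units of the state.
- r.read_state(): the state, without advancing time (a new reading comes with each control period).
- r.camera(name): name is "scene" or "top" or "wrist"; returns (picture, depth): 384x512x3 uint8, blue, green, red; 384x512 float32, m along the optical axis (not along the pixel's ray), 0 where there is no reading.
- r.camera_model(name): a dict with "K" (3x3 intrinsics, pixels), "extrinsics" (4x4, takes a point from camera to world coordinates). Camera axes: x right, y down, z forward; pixel columns grow to the right and rows downward; lengths in m; the calibration is good to about 2 mm. The wrist camera is an equidistant fisheye: a pixel r from the principal point sees the ray r / f radians off the axis. A picture is of the moment at which its call begins: read the wrist's pose just before it. camera_model takes no time and is no camera call; for the wrist camera it gives the pose at the moment of the call.
- r.close_job(): hands the job in, once; it reports no verdict.
The state is a dict: "time": time; "joint_positions": joint angles; "joint_vel": joint speeds; "joint_torque": joint torques, N m; "ee_pos": TCP position; "eef_rot": TCP orientation; "ft_force": force on the tool from outside, world axes, zero at the start; "torque": the same for the moment, N m; "width": finger opening in m.
Only numpy, scipy, OpenCV 4.12 (cv2) and the standard library are available. Lean on these libraries where they do the work, as an engineer would, in place of code of your own. Each camera call takes 0.05 s, during which the arm holds its last target.

## Task

Mount the partition shoe on the desk rail: lower its keyhole over the rail's headed stud and pull it fully home, so that the stud sits at the end of the slot. Then take the square-ended T-handled bolt from the rack, put it down through the shoe's window into the rail, turn it in small steps while pressing until it drops fully into its seat, turn it clockwise (seen from above) as far as it goes and leave it standing there. Leave the round-ended pin and everything else on the desk where it is.

Things in the scene. Friction and masses are not known exactly. Their poses are not given: they have to be found in the camera images.
- rail: Grey steel block fixed to the desk, 190 x 110 x 40 mm (x, y, z). Origin: centre of underside, z up. On top a headed stud at x = +60 mm and a bore at x = -57 mm. The shoe, lying on the rail's top, points the same way: lowered with its origin at x = +25, y = 0 mm of the rail, then pulled 30 mm along the rail's -x until the slot's end meets the stud (origin at x = -5 mm, z = 40 mm).
- stud (a point): Centre of the top of the stud's head, 57.5 mm above the desk. Neck 10 mm in diameter and 12 mm high, head 24 mm in diameter and 5.5 mm thick. Axes as the rail's.
- bore (a point): Centre of the mouth of the rail's bore, level with the rail's top (40 mm above the desk); axes as the rail's. Bore 45 mm in diameter with a small chamfer, 14 mm deep, down to the rim of the seat.
- recess (a point): On the bore's axis, level with the seat's rim, 26 mm above the desk; rail's axes (does not turn). Seat: square recess 33.6 mm wide, 20 mm deep, that turns stiffly (0.35 N m; a light press of about 10 N does not turn it). Locked = clockwise stop, sides parallel to the rail's (bolt play 0.12 rad). Starts at an unknown angle 0.55 to 1.1 rad anticlockwise of locked; other stop at 1.15 rad.
- shoe: Loose aluminium shoe, about 350 g: foot plate 180 x 84 x 8 mm (x, y, z) with a post on its middle, 26 x 26 mm, from 8 to 58 mm height, an 8 mm groove along x through it. Origin: centre of the plate's underside; z up. At x = -52 mm a window 56 mm wide with clipped corners; the keyhole at +x. Grip the post across y (or x).
- keyhole (a point): Centre of the entry of the shoe's keyhole, at x = +35 mm of the shoe, level with its underside; axes as the shoe's. Entry 32 mm wide; from it a slot 14 mm wide runs to +x and ends at x = +70 mm of the shoe (the stud's axis is then 30 mm from this point).
- rack: Grey plastic rack fixed to the desk, 200 x 62 x 40 mm (x, y, z), with two square wells 34 mm wide and 32 mm deep at x = -55 and +55 mm, floor 8 mm above the desk. Origin: centre of its underside. Either well may hold the bolt; the other holds the pin.
- bolt: The lock bolt, loose, steel, about 350 g, 142 mm tall, upright in the rack: square end 30 x 30 x 50 mm (sides along its x and y), shank 25 mm in diameter, cross bar on top 80 mm long (x), 20 mm thick (y), 24 mm high, its centre 130 mm above the origin. Origin: centre of the square end's underside; 26 mm above the desk when on the seat's rim, 6 mm when dropped in.
- pin: A pin like the bolt, to be left in the rack: round end 30 mm in diameter and a shorter cross bar, 52 mm long. Origin: centre of its underside.
- tea: Amber bottle, 66 mm in diameter, 200 mm tall. Origin: centre of its underside.
- mug: White mug, 80 mm in diameter, 90 mm tall, handle to its +y. Origin: centre of its underside.
- stapler: Black and grey stapler, 140 (x) x 36 x 58 mm high. Origin: centre of its underside.
- tape: Roll of pale packing tape lying flat, 100 mm in diameter, 45 mm high. Origin: centre of its underside.
- mouse: Black computer mouse, 105 (x) x 62 x 30 mm high. Origin: centre of its underside.
- pencup: Black pen cup, 76 mm in diameter, 100 mm tall, with pens up to 150 mm. Origin: centre of its underside.
- calculator: Grey desk calculator, 150 (x) x 80 x 26 mm high. Origin: centre of its underside.
Not all that is in view belongs to the job. What is shaped like the bolt but purple is not meant. Leave any turquoise look-alike of the shoe alone.

How it is judged:
On the way, in this order (a step that is already met when the one before it is completed fails the run):
1. the shoe's keyhole is over the stud and the shoe is pulled fully home on the rail (x of shoe in the frame of rail between -0.012 and 0.002 m and y of shoe in the frame of rail between -0.006 and 0.006 m and z of shoe in the frame of rail between 0.037 and 0.043 m and angle between the x axis of shoe and the x axis of rail, either way round below 0.1 rad), for 0.2 s.
2. the bolt's square end has dropped fully into the seat, through the window of the shoe (all of step 1 and z of bolt in the frame of rail between -0.01 and 0.01 m and horizontal distance between bolt and bore below 0.005 m and angle between bolt's own z axis and vertical below 0.08 rad), for 0.1 s.
At the end, for the whole second after the job is handed in: Shoe home on the rail (x -12 to +2 mm, y within 6 mm, underside 37 to 43 mm up, within 0.1 rad); bolt upright (0.08 rad), within 5 mm of the bore axis, underside under 10 mm above the desk, sides within 0.18 rad of parallel to the rail's; both at rest (all of step 2 and (angle between the x axis of bolt and the x axis of rail, either way round below 0.18 rad or angle between the y axis of bolt and the x axis of rail, either way round below 0.18 rad) and linear speed of each of bolt, shoe below 0.02 m/s); the robot touches nothing.
It fails at once if something else on the desk is pushed about by more than 30 mm (distance of any of tea, mug, stapler, tape, mouse, pencup, calculator from where it was at the start of the episode above 0.03 m).
It fails at once if something else on the desk is tipped over (angle between any of tea, mug, stapler, tape, mouse, pencup, calculator's own z axis and vertical above 0.4 rad).
It fails at once if the round pin is taken out of the rack or moved by more than 30 mm (distance of pin from where it was at the start of the episode above 0.03 m or angle between pin's own z axis and vertical above 0.4 rad).
It also fails if it takes over 72 s, if anything falls off the work surface, if the arm or the gripper's body presses on something with over 40 N, if the wrist force passes 120 N, or if a joint passes its speed limit or range.

## Working session

There is one attempt and no reset: what is moved stays moved. The work goes in short steps, Python scripts to look and compute and a tool call to move; the robot and the scene stay as the last step left them, time stands still between calls to the robot, and variables do not carry over. Pictures are saved under pics/ and viewed, and the job is handed in when it is done.

Besides the shell and the picture viewer there is one more tool, called by a JSON object that holds its "op" and its "data". carry_out: Moves the arm, as the interface text tells. Its arguments: {"type":"object","properties":{"increments":{"type":"string"},"squeeze":{"type":"number"}},"required":["increments"]}

```bash
ls; mkdir -p pics; python3 - <<'E'
from bench import r
import cv2
s=r.read_state(); print(s, r.pinch_z)
for n in ("scene","top","wrist"):
    m=r.camera_model(n); print(n,m)
    im,d=r.camera(n); cv2.imwrite(f"pics/{n}0.png",im)
    import numpy as np; np.save(f"pics/{n}0.npy",d)
E
```

```text
pics
{'time': 0.0, 'joint_positions': array([-1.32660501,  0.33287602, -0.06471426,  1.46093764,  0.02160576,
        1.34987659, -0.08851594]), 'joint_vel': array([ 0.00129572, -0.00017603, -0.00070579,  0.00020578,  0.00084861,
        0.00024509,  0.00096491]), 'joint_torque': array([-2.10600379e-04, -6.23275495e+01,  2.48364976e-02, -3.89883721e+01,
       -6.13452075e-02,  4.01315535e-02,  1.48594254e-04]), 'ee_pos': array([0.16467233, 0.60252354, 0.22175313]), 'eef_rot': array([ 7.94864136e-01,  6.06787042e-01, -5.36800750e-04,  4.50647466e-04]), 'ft_force': array([0.70121861, 0.7854127 , 0.16772322]), 'torque': array([ 0.05206486, -0.00685977,  0.0153172 ]), 'width': 0.08706177121873734} 0.0187
scene {'K': array([[381.42710731,   0.        , 256.9568442 ],
       [  0.        , 381.42710731, 195.05476078],
       [  0.        ,   0.        ,   1.        ]]), 'extrinsics': array([[ 3.82671914e-01,  7.09548561e-01, -5.91695062e-01,
         1.24401100e+00],
       [ 9.23884275e-01, -2.93734023e-01,  2.45271626e-01,
        -3.26915142e-01],
       [ 2.31158573e-04, -6.40516326e-
[... 381 characters left out ...]
[-0.99984657, -0.00384218, -0.01709027,  0.00760855],
       [ 0.01739078, -0.10089044, -0.99474554,  1.33789898],
       [ 0.        ,  0.        ,  0.        ,  1.        ]])}
wrist {'K': array([[297.31863964,   0.        , 251.77412404],
       [  0.        , 297.31863964, 184.95850465],
       [  0.        ,   0.        ,   1.        ]]), 'extrinsics': array([[ 2.63345566e-01,  9.29005147e-01,  2.59997212e-01,
         9.38800182e-02],
       [ 9.64701501e-01, -2.53700572e-01, -7.06189308e-02,
         6.21300868e-01],
       [ 3.56091394e-04,  2.69416883e-01, -9.63023580e-01,
         3.83507713e-01],
       [ 0.00000000e+00,  0.00000000e+00,  0.00000000e+00,
         1.00000000e+00]])}
```

View pics/scene0.png

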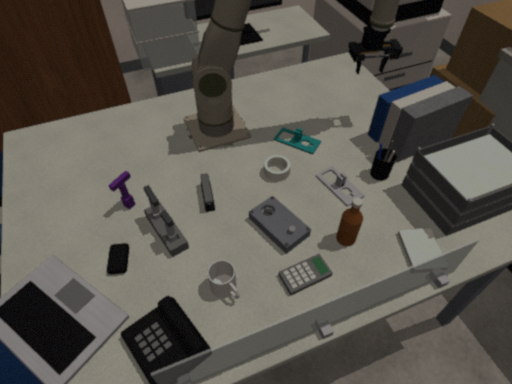

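View pics/top0.png

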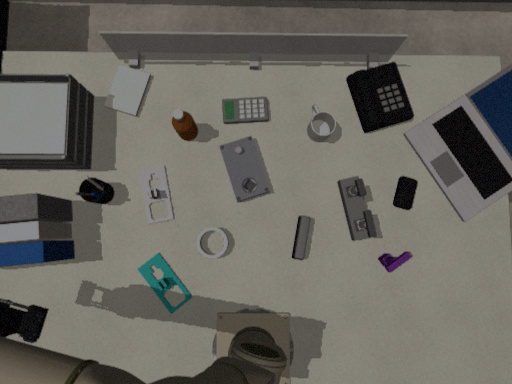

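View pics/wrist0.png

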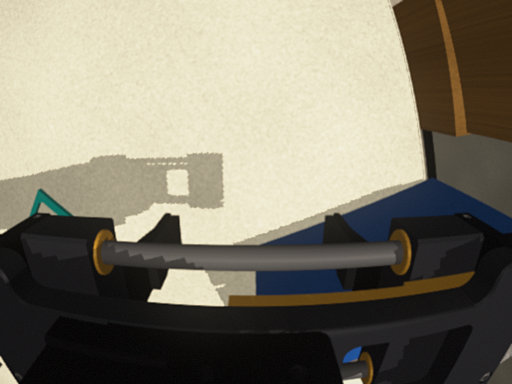

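```bash
python3 - <<'E'
import cv2,numpy as np
t=cv2.imread('pics/top0.png')
def crop(im,x0,y0,x1,y1,k):return cv2.resize(im[y0:y1,x0:x1],None,fx=k,fy=k,interpolation=cv2.INTER_CUBIC)
a=crop(t,130,130,280,230,5.0); cv2.imwrite('pics/c_rail.png',a)
b=crop(t,325,165,425,280,5); cv2.imwrite('pics/c_rack.png',b)
s=cv2.imread('pics/scene0.png')
cv2.imwrite('pics/c_s.png',crop(s,90,140,390,260,2.6))
E
```

```text
(no output)
```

View pics/c_rail.png

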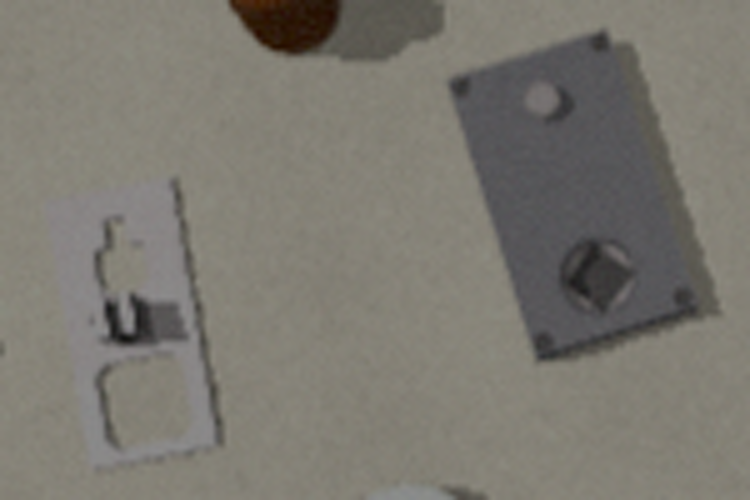

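View pics/c_rack.png

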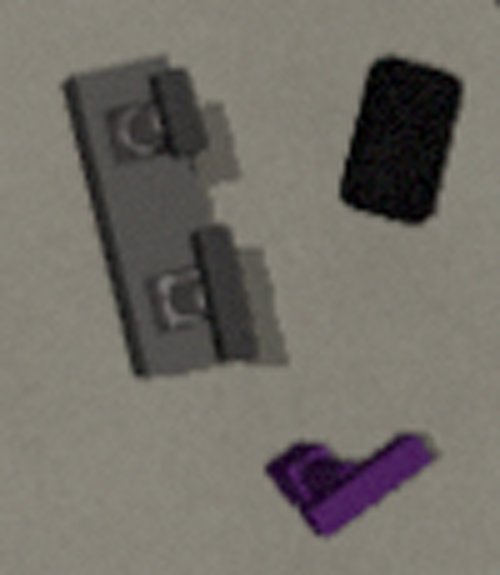

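View pics/c_s.png

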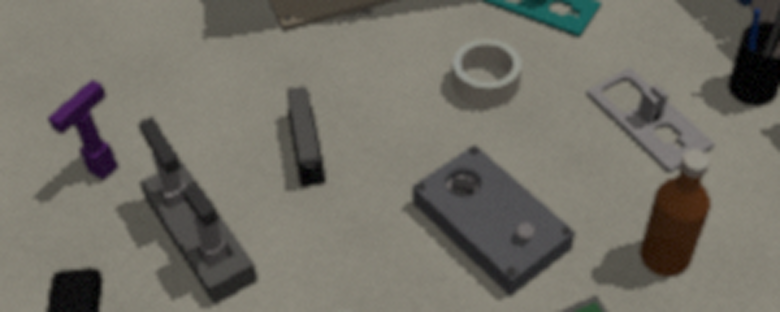

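```bash
cat > h.py <<'E'
import numpy as np,cv2
from scipy.spatial.transform import Rotation as R
def cloud(d,m):
    h,w=d.shape; u,v=np.meshgrid(np.arange(w),np.arange(h)); K=m['K']
    P=np.stack([(u-K[0,2])/K[0,0]*d,(v-K[1,2])/K[1,1]*d,d],-1)
    E=m['extrinsics']; return P@E[:3,:3].T+E[:3,3]
def ray(m,px,z):
    K=m['K'];E=m['extrinsics'];px=np.atleast_2d(px).astype(float)
    d=np.c_[(px[:,0]-K[0,2])/K[0,0],(px[:,1]-K[1,2])/K[1,1],np.ones(len(px))]@E[:3,:3].T
    o=E[:3,3]; return o+d*((z-o[2])/d[:,2])[:,None]
def rayw(m,px,z):  # fisheye
    K=m['K'];E=m['extrinsics'];px=np.atleast_2d(px).astype(float)
    a=np.c_[(px[:,0]-K[0,2])/K[0,0],(px[:,1]-K[1,2])/K[1,1]]; th=np.linalg.norm(a,axis=1)
    d=np.c_[a/np.maximum(th,1e-9)[:,None]*np.sin(th)[:,None],np.cos(th)]@E[:3,:3].T
    o=E[:3,3]; return o+d*((z-o[2])/d[:,2])[:,None]
def projw(m,P):
    E=m['extrinsics'];K=m['K'];c=(np.atleast_2d(P)-E[:3,3])@E[:3,:3]
    rr=np.hypot(c[:,0],c[:,1]);th=np.arctan2(rr,c[:,2]);s=th/np.maximum(rr,1e-9)
    return np.c_[K[0,0]*c[:,0]*s+K[0,2],K[1,1]*c[:,1]*s+K[1,2]]
def inc(s,pos,yaw):
    """target TCP pos, tool pointing down, tool x at world yaw (rad) -> rotvec deg, shift in tool axes"""
    R0=R.from_quat(s['eef_rot']); x=np.array([np.cos(yaw),np.sin(yaw),0]);z=np.array([0,0,-1.]);y=np.cross(z,x)
    Rt=R.from_matrix(np.c_[x,y,z]); rv=(R0.inv()*Rt).as_rotvec(degrees=True)
    return np.round(rv,2),np.round(R0.inv().apply(np.array(pos)-s['ee_pos']),4)
def toolyaw(s):
    x=R.from_quat(s['eef_rot']).as_matrix()[:,0]; return np.arctan2(x[1],x[0])
E
python3 - <<'E'
from bench import r
from h import *
d=np.load('pics/top0.npy');m=r.camera_model('top');im=cv2.imread('pics/top0.png')
P=cloud(d,m); Z=P[...,2]
print('desk z',np.median(Z[130:220,280:330]),Z[130:220,280:330].std())
def rect(mask,z,name,k=1):
    mask=mask.astype(np.uint8)
    n,l,st,c=cv2.connectedComponentsWithStats(mask);i=1+np.argmax(st[1:,4]);mk=(l==i)
    cs,_=cv2.findContours(mk.astype(np.uint8),cv2.RETR_EXTERNAL,cv2.CHAIN_APPROX_NONE)
    pts=ray(m,cs[0][:,0,:],z)[:,:2]
    rc=cv2.minAreaRect((pts*1000).astype(np.float32)); print(name,st[i],rc)
    return mk
def roi(x0,y0,x1,y1):
    a=np.zeros(Z.shape,bool);a[y0:y1,x0:x1]=1;return a
rect((Z>.03)&(Z<.05)&roi(210,130,280,215),.04,'rail')
rect((Z>.03)&(Z<.05)&roi(330,165,390,250),.04,'rack')
rect((Z>.115)&(Z<.18)&roi(360,205,390,245),.15,'bolt bar')
rect((Z>.115)&(Z<.18)&roi(340,170,380,205),.15,'pin bar')
lab=cv2.cvtColor(im,cv2.COLOR_BGR2LAB).astype(int)
print(lab[215,165],lab[180,190], lab[180,165])
mk=roi(130,160,180,230)&(lab[...,2]<133)
print(mk.sum()); cv2.imwrite('pics/mk.png',cv2.resize((mk*255).astype(np.uint8)[150:240,120:190],None,fx=6,fy=6))
rect(mk,.008,'shoe')
rect((Z>.04)&(Z<.07)&roi(130,160,180,230),.058,'post')
E
```

```text
desk z -0.0003588515446104612 0.09403031544542283
rail [ 219  135   51   66 1815] ((577.0205078125, 28.288883209228516), (190.86012268066406, 109.41321563720703), 18.315006256103516)
rack [340 175  28  65 846] ((450.6494140625, -329.48480224609375), (199.38677978515625, 64.54132080078125), 12.697381019592285)
bolt bar [363 210  14  27 243] ((395.98345947265625, -337.014892578125), (79.43032836914062, 30.985580444335938), 11.148244857788086)
pin bar [355 178  12  18 156] ((502.7352294921875, -313.405517578125), (51.35239791870117, 29.408103942871094), 14.61645793914795)
[137 127 134] [138 127 134] [141 129 128]
1171
shoe [ 138  165   37   59 1168] ((493.3253479003906, 315.35589599609375), (184.7734375, 91.25515747070312), 11.347620010375977)
post [148 189   5   9  34] ((492.3885498046875, 321.0876159667969), (26.781784057617188, 11.576591491699219), 12.791642189025879)
```

View pics/mk.png

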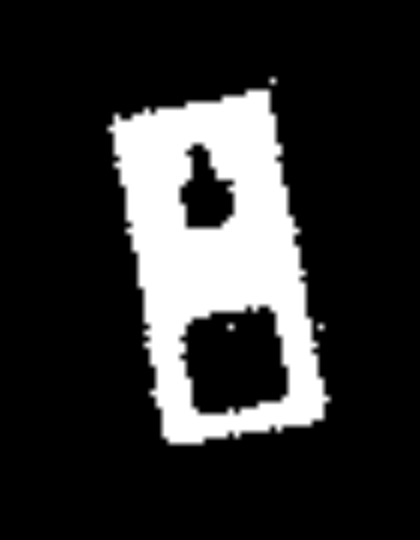

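```bash
python3 - <<'E'
from bench import r
from h import *
s=r.read_state(); print(np.degrees(toolyaw(s)))
print(inc(s,[.4935,.3155,.2],np.radians(101.3)))
E
```

```text
74.71740400532987
(array([-1.000e-02,  6.000e-02, -2.658e+01]), array([-0.1903,  0.3929,  0.0222]))
```

{"op": "carry_out", "data": {"increments": "0 0 -5 -0.027 0.056 0.002 0.087; 0 0 -10 -0.054 0.112 0.004 0.087; 0 0 -15 -0.081 0.168 0.006 0.087; 0 0 -20 -0.108 0.224 0.01 0.087; 0 0 -25 -0.135 0.28 0.014 0.087"}}

```text
time: 0.78
ee_pos: [0.4005, 0.397, 0.208]
eef_rot: [0.644, 0.765, -0.0, 0.0]
ft_force: [1.7, 0.4, -0.5]
width: 0.0866
```

```bash
python3 - <<'E'
from bench import r
from h import *
s=r.read_state(); print(np.degrees(toolyaw(s)),s['ee_pos'],s['joint_positions'])
print(inc(s,[.4935,.3155,.2],np.radians(101.3)))
E
```

```text
99.88016537603077 [0.40047409 0.39695293 0.2079843 ] [-0.916602    0.20475381  0.06248006  1.65164755 -0.01276804  1.28639514
  0.89140638]
(array([-0.02,  0.05, -1.42]), array([-0.0962,  0.0777,  0.008 ]))
```

{"op": "carry_out", "data": {"increments": "0 0 -0.7 -0.048 0.039 0.004 0.087; 0 0 -1.4 -0.096 0.078 0.008 0.087; 0 0 -1.4 -0.096 0.078 0.018 0.087; 0 0 -1.4 -0.096 0.078 0.028 0.087; 0 0 -1.4 -0.096 0.078 0.028 0.087"}}

```text
time: 1.4
ee_pos: [0.4921, 0.3169, 0.1789]
eef_rot: [0.633, 0.774, -0.001, -0.0]
ft_force: [0.6, 0.0, 0.5]
width: 0.0868
```

```bash
python3 - <<'E'
from bench import r
from h import *
m=r.camera_model('wrist');im,d=r.camera('wrist');s=r.read_state()
print(np.degrees(toolyaw(s)),s['ee_pos'],s['joint_positions'])
cv2.imwrite('pics/w1.png',cv2.resize(im,None,fx=1.5,fy=1.5))
np.save('pics/w1.npy',d);np.savez('pics/w1m.npz',K=m['K'],E=m['extrinsics'])
c=np.cos(np.radians(11.3));si=np.sin(np.radians(11.3))
f=lambda x,y,z:[.4935+c*x-si*y,.3155+si*x+c*y,z]
print(projw(m,[f(0,0,.058),f(0,-13,0) if 0 else f(.09,.042,.008),f(-.09,.042,.008),f(.09,-.042,.008),f(-.09,-.042,.008)]))
E
```

```text
101.42758929375363 [0.49243938 0.31698764 0.17961925] [-0.76720981  0.27117473  0.13999316  1.63454586 -0.03933557  1.24037162
  1.15080814]
[[250.75235144 180.838449  ]
 [284.49118721 240.63907419]
 [288.99542654  90.99691786]
 [217.08943843 240.46265707]
 [213.15319375  90.84789446]]
```

View pics/w1.png

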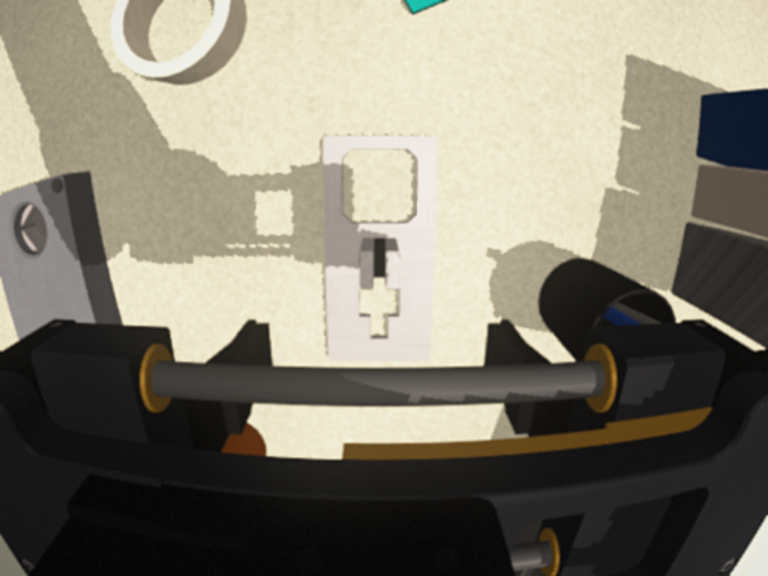

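```bash
python3 - <<'E'
from h import *
d=np.load('pics/w1.npy');z=np.load('pics/w1m.npz');m={'K':z['K'],'extrinsics':z['E']}
im=cv2.resize(cv2.imread('pics/w1.png'),(512,384),interpolation=cv2.INTER_AREA)
lab=cv2.cvtColor(im,cv2.COLOR_BGR2LAB).astype(int)
print(lab[160,222],lab[120,310],lab[205,235])
mk=np.zeros(d.shape,np.uint8); mk[85:245,205:300]=((lab[...,2]<137)&(lab[...,0]>100))[85:245,205:300]
mk=cv2.morphologyEx(mk,cv2.MORPH_OPEN,np.ones((3,3)))
n,l,st,c=cv2.connectedComponentsWithStats(mk);i=1+np.argmax(st[1:,4]);mk=(l==i).astype(np.uint8);print(st[i])
cv2.imwrite('pics/mk2.png',cv2.resize(mk[80:250,200:305]*255,None,fx=4,fy=4))
cs,_=cv2.findContours(mk,cv2.RETR_EXTERNAL,cv2.CHAIN_APPROX_NONE)
print(cv2.minAreaRect((rayw(m,cs[0][:,0],.008)[:,:2]*1000).astype(np.float32)))
# post top prongs
print(im[150:200:3,253])
E
```

```text
[162 130 134] [236 126 140] [228 129 133]
[ 215   90   76  151 7485]
((492.3021240234375, 317.46539306640625), (179.50146484375, 84.02348327636719), 11.46048641204834)
[[222 230 236]
 [222 230 237]
 [156 164 174]
 [ 60  65  71]
 [ 40  45  49]
 [ 41  46  50]
 [ 42  46  49]
 [ 41  46  50]
 [ 40  46  49]
 [ 41  46  50]
 [ 41  46  49]
 [ 45  51  56]
 [206 233 239]
 [210 234 240]
 [213 236 242]
 [213 237 242]
 [209 233 239]]
```

View pics/mk2.png

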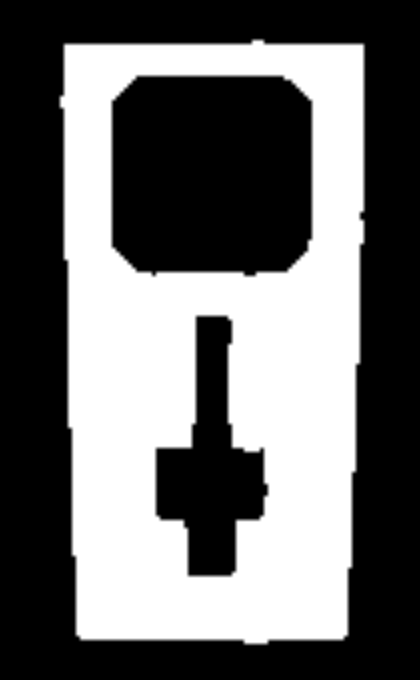

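{"op": "carry_out", "data": {"increments": "0 0 0 0 0 0.04 0.087; 0 0 0 0 0 0.09 0.087; 0 0 0 0 0 0.135 0.087; 0 0 0 0 0 0.158 0.087; 0 0 0 0 0 0.158 0.06", "squeeze": 40}}

```text
time: 2.08
ee_pos: [0.4907, 0.3171, 0.0204]
eef_rot: [0.633, 0.774, -0.002, -0.001]
ft_force: [-0.7, -1.3, 0.4]
width: 0.0827
```

```bash
python3 - <<'E'
from bench import r
from h import *
s=r.read_state(); print(np.degrees(toolyaw(s)),s['ee_pos'],s['ft_force'])
E
```

```text
101.51609912200925 [0.49072796 0.31708004 0.02042409] [-0.74011321 -1.28402656  0.39975315]
```

Close on the post.

{"op": "carry_out", "data": {"increments": "0 0 0 0 0 0 0.05; 0 0 0 0 0 0 0.03; 0 0 0 0 0 0 0.015; 0 0 0 0 0 0 0.015; 0 0 0 0 0 0 0.015", "squeeze": 40}}

```text
time: 2.7
ee_pos: [0.4908, 0.3171, 0.0206]
eef_rot: [0.633, 0.774, -0.002, -0.001]
ft_force: [-0.3, 0.3, 0.6]
width: 0.0352
```

{"op": "carry_out", "data": {"increments": "0 0 0 0 0 0 0.015; 0 0 0 0 0 0 0.015; 0 0 0 0 0 -0.02 0.015; 0 0 0 0 0 -0.06 0.015; 0 0 0 0 0 -0.1 0.015", "squeeze": 40}}

```text
time: 3.32
ee_pos: [0.4904, 0.3168, 0.1208]
eef_rot: [0.633, 0.774, -0.003, -0.001]
ft_force: [0.9, 1.0, -4.0]
width: 0.0259
```

```bash
python3 - <<'E'
from bench import r
from h import *
s=r.read_state(); print(np.degrees(toolyaw(s)),s['ee_pos'],s['ft_force'],s['width'])
# rail target from coarse
c,si=np.cos(np.radians(18.3)),np.sin(np.radians(18.3))
print('entry',.577+.025*c,.0283+.025*si, inc(s,[.577+.025*c,.0283+.025*si,.12],np.radians(108.3)))
m=r.camera_model('wrist');im,d=r.camera('wrist');cv2.imwrite('pics/w2.png',cv2.resize(im,None,fx=1.5,fy=1.5))
E
```

```text
101.51465067562971 [0.49043975 0.31684237 0.12077054] [ 0.92786174  1.03910516 -4.04886672] 0.025942189612152666
entry 0.6007356369410476 0.03614981139918512 (array([-0.35,  0.14, -6.79]), array([-0.2971,  0.0521,  0.0013]))
```

View pics/w2.png

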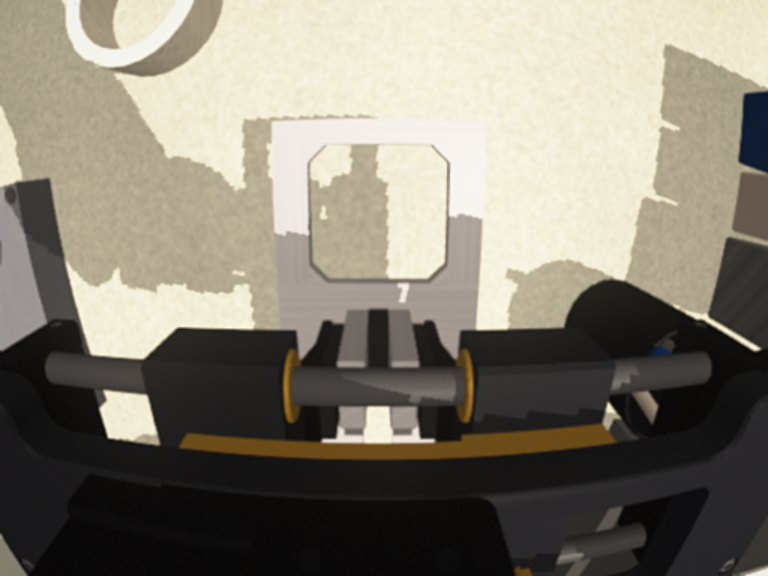

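```bash
python3 - <<'E'
from bench import r
from h import *
s=r.read_state(); print(inc(s,[.535,.15,.135],np.radians(108.3)))
m=r.camera_model('wrist')
c,si=np.cos(np.radians(11.46)),np.sin(np.radians(11.46))
f=lambda x,y,z:[.4920+c*x-si*y,.3172+si*x+c*y,z]
print(1.5*projw(m,[f(-.09,.042,.108),f(-.09,-.042,.108),f(-.052-.028,0,.108),f(-.052,-.028,.108),f(-.052,.028,.108)]))
t=r.camera_model('top'); print(ray(t,[[190,131]],.02))
E
```

```text
(array([ 0.06, -0.04, -6.8 ]), array([-0.1734,  0.0077, -0.0083]))
[[480.65292065 115.35290335]
 [272.88150952 115.21901522]
 [376.74626136 136.97073721]
 [308.17256967 206.48507334]
 [445.2195196  206.55372011]]
[[0.70103405 0.20631275 0.02      ]]
```

```bash
python3 - <<'E'
from bench import r
from h import *
m=r.camera_model('wrist');im,d=r.camera('wrist');s=r.read_state();print(s['ee_pos'],s['eef_rot'])
np.save('pics/w2.npy',d)
K=m['K'];E=m['extrinsics']
def pt(u,v,dd):
    a=np.array([(u-K[0,2])/K[0,0],(v-K[1,2])/K[1,1]]);th=np.linalg.norm(a);q=a/th*np.tan(th)
    return E[:3,:3]@np.array([q[0]*dd,q[1]*dd,dd])+E[:3,3]
for (u,v) in [(230,88),(250,88),(280,88),(195,120),(310,120),(195,160),(308,160),(195,200),(308,200),(250,200)]:
    dd=np.median(d[v-1:v+2,u-1:u+2]); print(u,v,pt(u,v,dd).round(4))
E
```

```text
[0.4930278  0.31856524 0.12466824] [6.32696067e-01 7.74399604e-01 9.61679816e-04 1.22146805e-04]
230 88 [0.4143 0.2889 0.1137]
250 88 [0.412  0.3003 0.1131]
280 88 [0.4084 0.3173 0.1137]
195 120 [0.4366 0.272  0.1131]
310 120 [0.4229 0.3387 0.1138]
195 160 [0.4605 0.2761 0.1132]
308 160 [0.4468 0.3432 0.1135]
195 200 [0.4854 0.28   0.1141]
308 200 [0.4714 0.3494 0.114 ]
250 200 [0.4787 0.3138 0.1134]
```

{"op": "carry_out", "data": {"increments": "0 0 -1.4 -0.035 0.002 -0.003 0.015; 0 0 -2.8 -0.08 0.004 -0.006 0.015; 0 0 -5 -0.125 0.006 -0.01 0.015; 0 0 -6.8 -0.165 0.008 -0.01 0.015; 0 0 -6.8 -0.173 0.008 -0.01 0.015"}}

```text
time: 4.05
ee_pos: [0.5353, 0.1467, 0.1331]
eef_rot: [0.587, 0.809, -0.0, 0.0]
ft_force: [-0.9, 0.4, -3.9]
width: 0.0258
```

```bash
python3 - <<'E'
from bench import r
from h import *
m=r.camera_model('wrist');im,d=r.camera('wrist');s=r.read_state();print(s['ee_pos'],np.degrees(toolyaw(s)))
np.save('pics/w3.npy',d);np.savez('pics/w3m.npz',K=m['K'],E=m['extrinsics']);cv2.imwrite('pics/w3s.png',im)
cv2.imwrite('pics/w3.png',cv2.resize(im,None,fx=1.5,fy=1.5))
E
```

```text
[0.53516708 0.14748873 0.13315423] 108.08424581834826
```

View pics/w3.png

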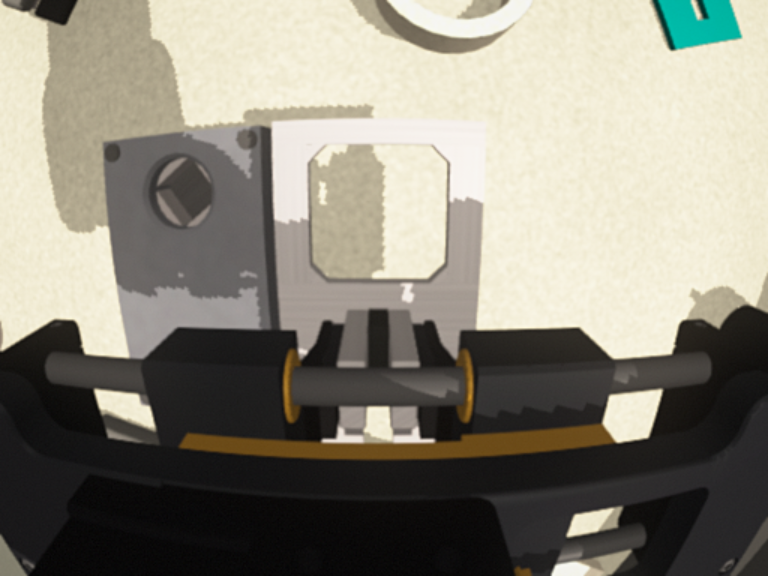

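```bash
python3 - <<'E'
from h import *
im=cv2.imread('pics/w3s.png')
cv2.imwrite('pics/w3c.png',cv2.resize(im[75:250,60:190],None,fx=4.5,fy=3.4 if 0 else 4.5*0.75,interpolation=cv2.INTER_CUBIC))
cv2.imwrite('pics/w3d.png',cv2.resize(im[95:160,90:150],None,fx=9,fy=9,interpolation=cv2.INTER_CUBIC))
E
```

```text
(no output)
```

View pics/w3d.png

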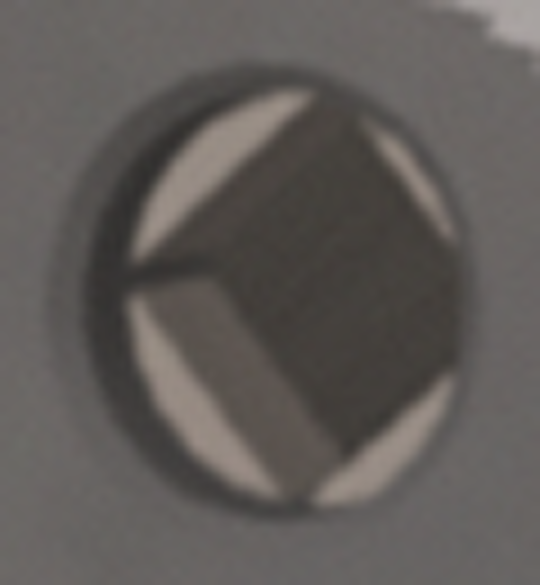

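View pics/w3c.png

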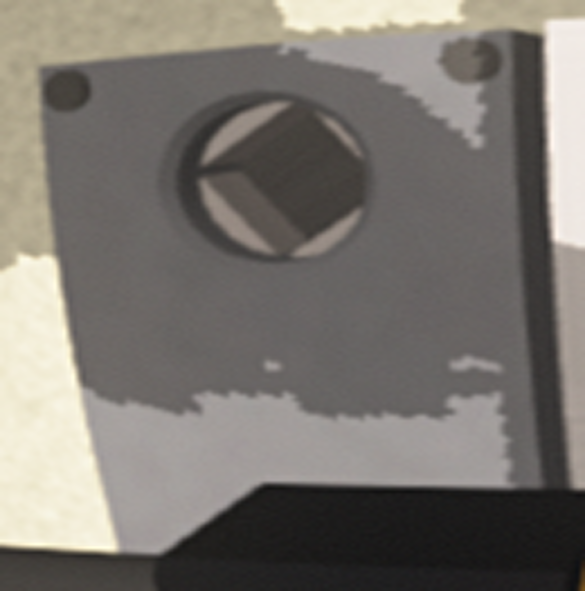

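```bash
python3 - <<'E'
from h import *
z=np.load('pics/w3m.npz');m={'K':z['K'],'extrinsics':z['E']}
A=lambda p:(np.array(p,float)+.5)/9-.5+[90,95]
B=lambda p:(np.array(p,float)+.5)/[4.5,3.375]-.5+[60,75]
b=rayw(m,A([[50,290],[480,290],[262,58],[270,525]]),.04)[:,:2];print(b)
print('bore',((b[0]+b[1])/2+(b[2]+b[3])/2)/2,np.linalg.norm(b[0]-b[1]),np.linalg.norm(b[2]-b[3]))
e=rayw(m,A([[140,255],[315,95],[135,295],[285,490],[320,500],[450,378],[365,125],[455,240]]),.026)[:,:2]
for i in range(0,8,2):
    v=e[i+1]-e[i];print('seat edge',np.degrees(np.arctan2(v[1],v[0]))%90)
# seat width
n=lambda i:(e[i+1]-e[i])/np.linalg.norm(e[i+1]-e[i])
def dist(i,j):
    v=n(i);w=e[j:j+2].mean(0)-e[i];return abs(v[0]*w[1]-v[1]*w[0])
print(dist(0,4),dist(2,6))
L=rayw(m,B([[40,67],[55,190],[80,360],[118,550]]),.04)[:,:2];Rr=rayw(m,B([[512,30],[517,230],[540,488]]),.04)[:,:2]
print(L,Rr)
for q in(L,Rr):
    v=q[-1]-q[0];print('yaw',np.degrees(np.arctan2(v[1],v[0])))
v=Rr[0]-L[0];print('end',np.degrees(np.arctan2(v[1],v[0]))-90,np.linalg.norm(v))
E
```

```text
[[ 0.52498099 -0.0121401 ]
 [ 0.51217386  0.03621531]
 [ 0.49567526  0.0064724 ]
 [ 0.5419671   0.01920823]]
bore [0.5186993  0.01243896] 0.05002267671799921 0.04801182986548135
seat edge 53.11307306952813
seat edge 55.53803992353839
seat edge 55.55510689120112
seat edge 55.7197346711426
0.03399571488992506 0.03322913673015932
[[ 0.50197976 -0.05077455]
 [ 0.53570476 -0.03806917]
 [ 0.58398523 -0.02229683]
 [ 0.64371398 -0.00494984]] [[0.4679866  0.05301523]
 [0.51775809 0.06869836]
 [0.58633683 0.09106845]]
yaw 17.916768556035077
yaw 17.824189686584923
end 18.13462387558164 0.10921471284471211
```

```bash
python3 - <<'E'
from bench import r
from h import *
s=r.read_state(); print(s['ee_pos'],inc(s,[.5977,.037,.11],np.radians(108.0)))
E
```

```text
[0.53516708 0.14748873 0.13315423] (array([-0.03,  0.01,  0.08]), array([-0.1244,  0.0252,  0.0232]))
```

{"op": "carry_out", "data": {"increments": "0 0 0 -0.035 0.003 0.002 0.015; 0 0 0 -0.075 0.010 0.006 0.015; 0 0 0 -0.11 0.020 0.014 0.015; 0 0 0 -0.124 0.025 0.023 0.015; 0 0 0 -0.124 0.025 0.023 0.015"}}

```text
time: 4.72
ee_pos: [0.5966, 0.0377, 0.1084]
eef_rot: [0.587, 0.809, -0.001, -0.001]
ft_force: [-0.5, 0.4, -4.3]
width: 0.0255
```

```bash
python3 - <<'E'
from bench import r
from h import *
m=r.camera_model('wrist');im,d=r.camera('wrist');s=r.read_state();print(s['ee_pos'],np.degrees(toolyaw(s)),s['joint_positions'].round(2))
np.save('pics/w4.npy',d);np.savez('pics/w4m.npz',K=m['K'],E=m['extrinsics']);cv2.imwrite('pics/w4s.png',im)
cv2.imwrite('pics/w4.png',cv2.resize(im,None,fx=1.5,fy=1.5))
t,_=r.camera('top');cv2.imwrite('pics/t4.png',cv2.resize(t[110:230,150:310],None,fx=4.5,fy=4.5,interpolation=cv2.INTER_CUBIC))
E
```

```text
[0.59659637 0.03884708 0.10910485] 108.14358828361514 [-0.37  0.36  0.28  1.68 -0.11  1.11  1.83]
```

View pics/w4.png

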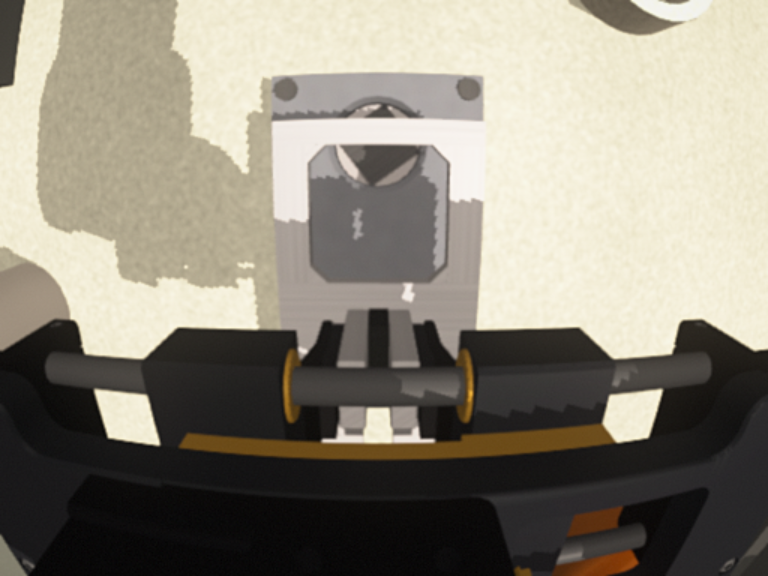

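View pics/t4.png

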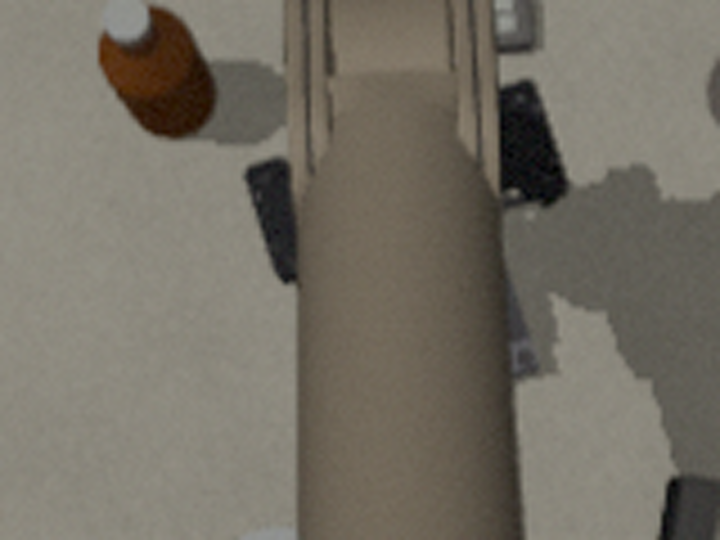

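```bash
python3 - <<'E'
from bench import r
from h import *
z=np.load('pics/w4m.npz');m={'K':z['K'],'extrinsics':z['E']}
s=r.read_state()
g=lambda P:(np.array(P)+.5)/1.5-.5
rl=rayw(m,g([[272,78.5],[377,74],[484,76]]),.04)[:,:2]; pz=.1088-.0112
pl=rayw(m,g([[272,122],[379,120],[486,122]]),pz)[:,:2]
a=np.radians(18.0);X=np.array([np.cos(a),np.sin(a)]);Y=np.array([-X[1],X[0]])
for q in rl,pl: print('along',q@X,'lat',q@Y)
win=rayw(m,g([[309,215],[448,215],[378,144],[378,282]]),pz)[:,:2];print('win',win@X,win@Y)
bo=rayw(m,g([[378,97],[378,187],[333,142],[423,142]]),.04)[:,:2];print('bore',bo@X,bo@Y)
print('rail corner centre est', (rl[0]+rl[2])/2+.095*X,'shoe',(pl[0]+pl[2])/2+.09*X, s['ee_pos'])
E
```

```text
along [0.46296676 0.46243319 0.46141383] lat [-0.20394471 -0.14968676 -0.09436227]
along [0.49116708 0.49146122 0.49099024] lat [-0.1903179  -0.14885072 -0.1073083 ]
win [0.52825437 0.52817982 0.50078984 0.55554706] [-0.17624514 -0.12169865 -0.14921796 -0.14913804]
bore [0.47462666 0.52132339 0.49785556 0.49778592] [-0.14916191 -0.14909474 -0.17209824 -0.12615172]
rail corner centre est [0.57601042 0.03032787] shoe [0.59862442 0.03803351] [0.59673529 0.03938587 0.10965242]
```

{"op": "carry_out", "data": {"increments": "0 0 0 0 0 0.01 0.015; 0 0 0 0 0 0.02 0.015; 0 0 0 0 0 0.03 0.015; 0 0 0 0 0 0.038 0.015; 0 0 0 0 0 0.044 0.015"}}

```text
time: 5.45
ee_pos: [0.5965, 0.0393, 0.065]
eef_rot: [0.586, 0.81, -0.0, -0.001]
ft_force: [0.2, -0.0, -3.6]
width: 0.0257
```

```bash
python3 - <<'E'
from bench import r
from h import *
m=r.camera_model('wrist');im,d=r.camera('wrist');s=r.read_state();print(s['ee_pos'],np.degrees(toolyaw(s)),s['ft_force'],s['torque'])
cv2.imwrite('pics/w5.png',cv2.resize(im,None,fx=1.5,fy=1.5))
E
```

```text
[0.59615235 0.03928809 0.06433362] 108.18711834504806 [-0.36482756  1.13701215 -4.46282415] [0.00136416 0.0916369  0.0151949 ]
```

View pics/w5.png

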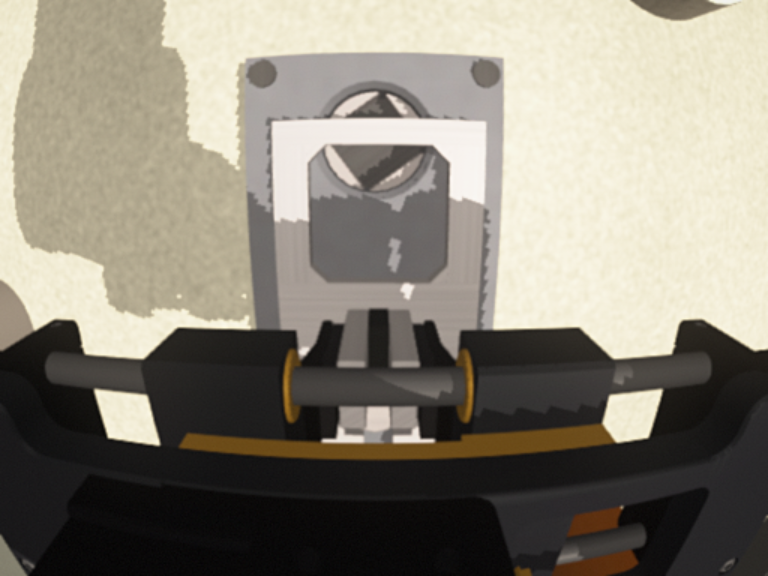

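{"op": "carry_out", "data": {"increments": "0 0 0 0 0 0.002 0.015; 0 0 0 0 0 0.004 0.015; 0 0 0 0 0 0.0045 0.015; 0 0 0 0 -0.004 0.0045 0.015; 0 0 0 0 -0.010 0.0045 0.015"}}

```text
time: 6.12
ee_pos: [0.5875, 0.0363, 0.0606]
eef_rot: [0.586, 0.81, 0.0, -0.0]
ft_force: [3.0, 0.6, 2.5]
width: 0.0258
```

```bash
python3 - <<'E'
from bench import r
from h import *
s=r.read_state();print(s['ee_pos'],np.degrees(toolyaw(s)),s['ft_force'],s['torque'])
a=np.radians(18.1);X=np.array([np.cos(a),np.sin(a)]);Y=np.array([-X[1],X[0]]);print((s['ee_pos'][:2]-[.5962,.0393])@X,(s['ee_pos'][:2]-[.5962,.0393])@Y)
E
```

```text
[0.58746155 0.03633847 0.06057521] 108.2093347015443 [2.95273067 0.59532784 2.52928843] [ 0.0660176  -0.44768279  0.1071059 ]
-0.00922611179157287 -0.00010014589225364217
```

Contact with the rail top is light. Pull the rest.

{"op": "carry_out", "data": {"increments": "0 0 0 0 -0.006 0.0003 0.015; 0 0 0 0 -0.012 0.0003 0.015; 0 0 0 0 -0.018 0.0003 0.015; 0 0 0 0 -0.021 0.0003 0.015; 0 0 0 0 -0.023 0.0003 0.015"}}

```text
time: 6.75
ee_pos: [0.5677, 0.0298, 0.0607]
eef_rot: [0.586, 0.81, 0.002, 0.002]
ft_force: [18.1, 4.0, -10.4]
width: 0.0253
```

```bash
python3 - <<'E'
from bench import r
from h import *
m=r.camera_model('wrist');im,d=r.camera('wrist');s=r.read_state();print(s['ee_pos'],np.degrees(toolyaw(s)),s['ft_force'],s['torque'])
a=np.radians(18.1);X=np.array([np.cos(a),np.sin(a)]);Y=np.array([-X[1],X[0]]);print((s['ee_pos'][:2]-[.5962,.0393])@X,(s['ee_pos'][:2]-[.5962,.0393])@Y)
cv2.imwrite('pics/w6.png',cv2.resize(im,None,fx=1.5,fy=1.5))
E
```

```text
[0.5677101  0.02983801 0.06069881] 108.23123678766954 [13.66028474  2.40542237 -6.20099616] [ 0.47663575 -2.65119842  0.02193145]
-0.030019713104123418 -0.00014263427848169969
```

View pics/w6.png

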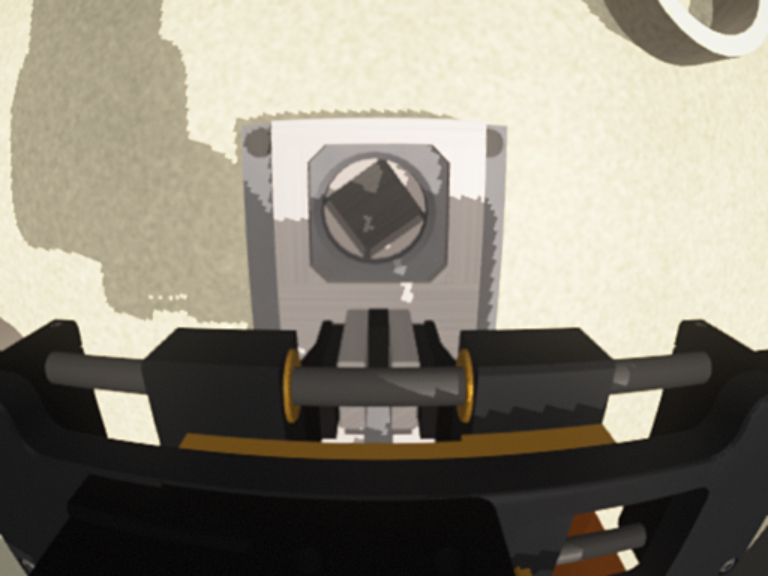

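{"op": "carry_out", "data": {"increments": "0 0 0 0 0 0 0.015; 0 0 0 0 0 0 0.06; 0 0 0 0 0 0 0.06; 0 0 0 0 0 0 0.06; 0 0 0 0 0 -0.01 0.06"}}

```text
time: 7.42
ee_pos: [0.5669, 0.0297, 0.0704]
eef_rot: [0.586, 0.81, 0.001, 0.001]
ft_force: [-0.4, -0.3, -0.2]
width: 0.0562
```

{"op": "carry_out", "data": {"increments": "0 0 0 0 0 -0.03 0.06; 0 0 0 0 0 -0.07 0.06; 0 0 0 0 0 -0.11 0.06; 0 0 0 0 0 -0.12 0.06; 0 0 0 0 0 -0.12 0.06"}}

```text
time: 8.05
ee_pos: [0.5667, 0.0296, 0.1909]
eef_rot: [0.586, 0.81, 0.002, 0.001]
ft_force: [0.2, 0.1, -0.2]
width: 0.0599
```

```bash
python3 - <<'E'
from bench import r
from h import *
m=r.camera_model('wrist');im,d=r.camera('wrist');s=r.read_state();print(s['time'],s['ee_pos'],np.degrees(toolyaw(s)),s['ft_force'],s['width'],s['joint_positions'].round(2))
np.savez('pics/w7m.npz',K=m['K'],E=m['extrinsics'],p=s['ee_pos'],q=s['eef_rot']);cv2.imwrite('pics/w7s.png',im)
cv2.imwrite('pics/w7.png',cv2.resize(im,None,fx=1.5,fy=1.5))
cv2.imwrite('pics/w7d.png',cv2.resize(im[95:245,190:310],None,fx=6,fy=4,interpolation=cv2.INTER_CUBIC))
E
```

```text
8.1 [0.56618734 0.02952154 0.18981386] 108.22368875176487 [-0.05819616  0.54445053 -1.35320944] 0.05987263060123687 [-0.39  0.22  0.3   1.68 -0.07  1.25  1.81]
```

View pics/w7.png

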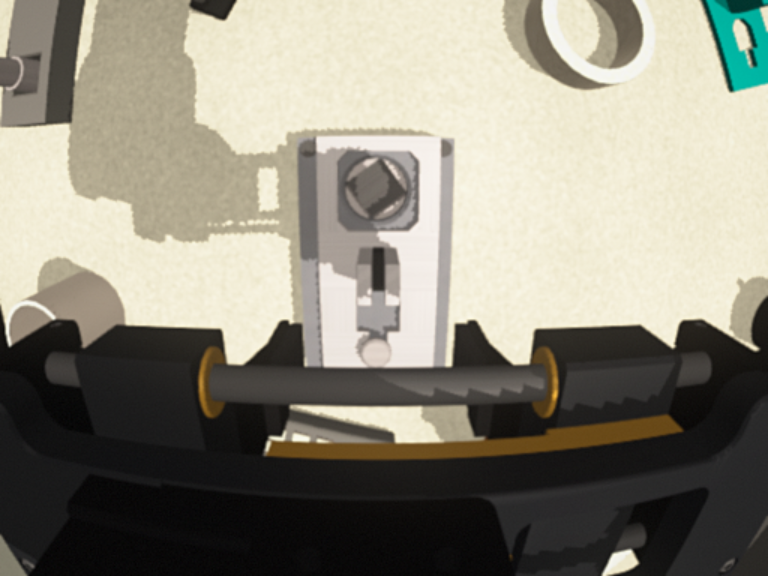

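View pics/w7d.png

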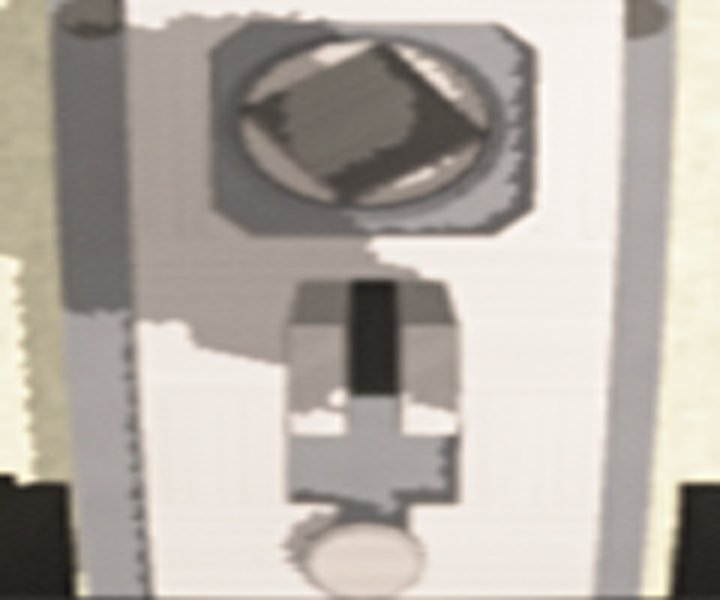

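```bash
python3 - <<'E'
from h import *
z=np.load('pics/w7m.npz');m={'K':z['K'],'extrinsics':z['E']}
A=lambda p:(np.array(p,float)+.5)/[6,4]-.5+[190,95]
b=rayw(m,A([[236,120],[501,120],[370,32],[368,212]]),.04)[:,:2]
print('bore',(b[0]+b[1])/2,(b[2]+b[3])/2,np.linalg.norm(b[0]-b[1]),np.linalg.norm(b[2]-b[3]))
e=rayw(m,A([[238,110],[380,43],[488,135],[345,203]]),.026)[:,:2]
print('seat centre',e.mean(0))
for i in range(4):
    v=e[(i+1)%4]-e[i];print(np.degrees(np.arctan2(v[1],v[0]))%90,np.linalg.norm(v))
for a,c in((0,2),(1,3)):
    v=e[c]-e[a];print('diag',(np.degrees(np.arctan2(v[1],v[0]))+45)%90,np.linalg.norm(v))
h=rayw(m,A([[303,562],[425,562],[364,522],[364,600]]),.0575)[:,:2];print('stud',h[:2].mean(0),np.linalg.norm(h[0]-h[1]),np.linalg.norm(h[2]-h[3]))
v=h[:2].mean(0)-(b[0]+b[1]+b[2]+b[3])/4;print(np.degrees(np.arctan2(v[1],v[0])),np.linalg.norm(v))
E
```

```text
bore [0.51859387 0.01234504] [0.51931086 0.01267198] 0.04628216437520393 0.0476357098935328
seat centre [0.52076191 0.01193283]
53.48373938049039 0.03167749070887281
56.29463008965945 0.032040920459486893
54.204012749235766 0.03234208606561331
55.09075458641847 0.032421687965400715
diag 54.578042356667936 0.04614793683089196
diag 54.971347873716425 0.044688082488741614
stud [0.63079688 0.04839767] 0.0222549793230828 0.023761364278233325
17.79062758880265 0.11746159625881157
```

```bash
python3 - <<'E'
from bench import r
from h import *
s=r.read_state(); print(inc(s,[.48,-.17,.25],np.radians(108.2-52)))
E
```

```text
(array([ 0.13, -0.07, 52.02]), array([-0.1626, -0.1441, -0.0606]))
```

{"op": "carry_out", "data": {"increments": "0 0 10.4 -0.032 -0.028 -0.02 0.087; 0 0 20.8 -0.065 -0.057 -0.04 0.087; 0 0 31.2 -0.097 -0.086 -0.06 0.087; 0 0 41.6 -0.13 -0.115 -0.06 0.087; 0 0 52 -0.162 -0.144 -0.06 0.087"}}

```text
time: 8.72
ee_pos: [0.4787, -0.1705, 0.2482]
eef_rot: [0.883, 0.469, 0.0, -0.0]
ft_force: [1.2, -0.2, 0.4]
width: 0.0865
```

```bash
python3 - <<'E'
from bench import r
from h import *
s=r.read_state(); print(s['ee_pos'],np.degrees(toolyaw(s)),s['joint_positions'].round(2));y=toolyaw(s); print(inc(s,[.396,-.34,.25],y-np.radians(52)))
E
```

```text
[ 0.47870892 -0.17049388  0.24822462] 55.88558936489817 [-0.24  0.05  0.51  1.75 -0.02  1.35  1.25]
(array([-4.0e-02, -6.0e-02,  5.2e+01]), array([-0.1867,  0.0266, -0.002 ]))
```

{"op": "carry_out", "data": {"increments": "0 0 10.4 -0.037 0.005 0 0.087; 0 0 20.8 -0.075 0.011 0 0.087; 0 0 31.2 -0.112 0.016 0 0.087; 0 0 41.6 -0.15 0.021 0 0.087; 0 0 52 -0.187 0.027 0 0.087"}}

```text
time: 9.35
ee_pos: [0.395, -0.3411, 0.2467]
eef_rot: [1.0, 0.031, -0.001, -0.001]
ft_force: [0.4, 0.4, 0.1]
width: 0.087
```

{"op": "carry_out", "data": {"increments": "0 0 10.4 0 0 0 0.087; 0 0 20.8 0 0 0 0.087; 0 0 31.2 0 0 0 0.087; 0 0 41.6 0 0 0 0.087; 0 0 52 0 0 0 0.087"}}

```text
time: 9.98
ee_pos: [0.3945, -0.3407, 0.2453]
eef_rot: [0.911, -0.413, -0.002, -0.0]
ft_force: [0.6, 0.2, -0.7]
width: 0.0869
```

```bash
python3 - <<'E'
from bench import r
from h import *
s=r.read_state(); print(s['ee_pos'],np.degrees(toolyaw(s)),s['joint_positions'].round(2));y=toolyaw(s); print(inc(s,[.396,-.34,.25],np.radians(-77.3)))
E
```

```text
[ 0.39445431 -0.34068584  0.24526472] -48.79922202416627 [-0.09  0.09  0.77  1.73 -0.07  1.35 -0.16]
(array([ 0.12,  0.24, 28.5 ]), array([ 0.0005, -0.0016, -0.0047]))
```

{"op": "carry_out", "data": {"increments": "0 0 10 0 -0.001 0 0.087; 0 0 20 0 -0.001 0 0.087; 0 0 28.5 0 -0.001 0 0.087; 0 0 28.5 0 -0.001 0 0.087; 0 0 28.5 0 -0.001 0 0.087"}}

```text
time: 10.6
ee_pos: [0.395, -0.3398, 0.2446]
eef_rot: [0.782, -0.623, -0.003, 0.0]
ft_force: [-0.7, 0.0, -0.3]
width: 0.0868
```

```bash
python3 - <<'E'
from bench import r
from h import *
m=r.camera_model('wrist');im,d=r.camera('wrist');s=r.read_state();print(s['time'],s['ee_pos'],np.degrees(toolyaw(s)),s['joint_positions'].round(2))
np.savez('pics/w8m.npz',K=m['K'],E=m['extrinsics'],p=s['ee_pos'],q=s['eef_rot'],d=d);cv2.imwrite('pics/w8s.png',im)
cv2.imwrite('pics/w8.png',cv2.resize(im,None,fx=1.5,fy=1.5))
E
```

```text
10.65 [ 0.39504661 -0.33986535  0.24479819] -77.13787308591526 [-0.12  0.1   0.8   1.73 -0.07  1.35 -0.65]
```

View pics/w8.png

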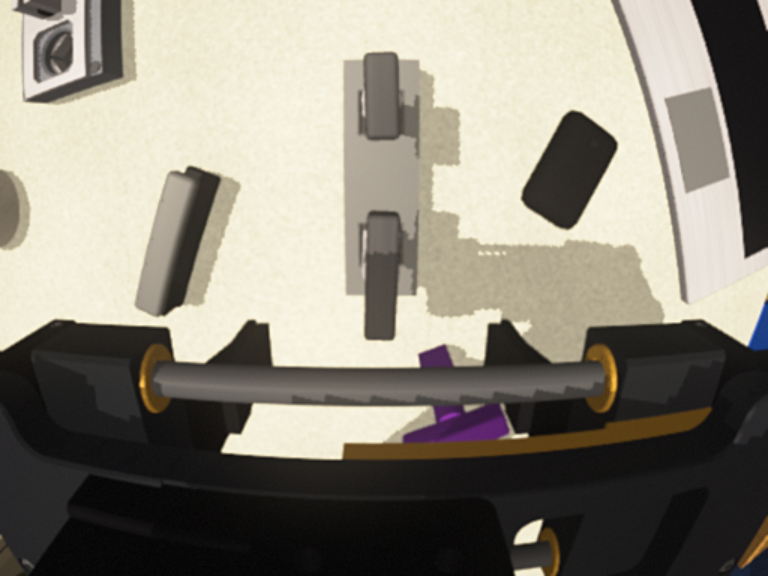

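```bash
python3 - <<'E'
from h import *
im=cv2.imread('pics/w8s.png')
cv2.imwrite('pics/w8d.png',cv2.resize(im[130:235,225:290],None,fx=8,fy=5.5,interpolation=cv2.INTER_CUBIC))
E
```

```text
(no output)
```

View pics/w8d.png

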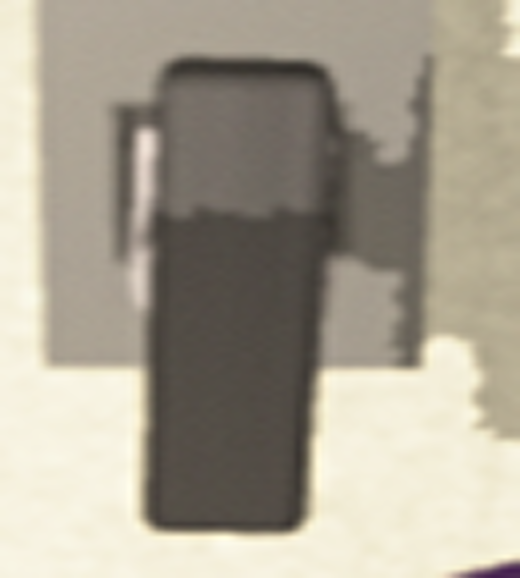

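```bash
python3 - <<'E'
from h import *
z=np.load('pics/w8m.npz');m={'K':z['K'],'extrinsics':z['E']}
A=lambda p:(np.array(p,float)+.5)/[8,5.5]-.5+[225,130]
e=rayw(m,A([[160,72],[330,72],[303,528],[146,528]]),.150)[:,:2]
print(e,'c',e.mean(0))
for a,b in((3,0),(2,1)):
    v=e[b]-e[a];print(np.degrees(np.arctan2(v[1],v[0])),np.linalg.norm(v))
print(np.linalg.norm(e[0]-e[1]),np.linalg.norm(e[2]-e[3]))
print('top z from depth',z['d'][190,250], z['p'])
from scipy.spatial.transform import Rotation as R
print('in tool', R.from_quat(z['q']).inv().apply(np.r_[e.mean(0),.15]-z['p']))
E
```

```text
[[ 0.43249806 -0.3249742 ]
 [ 0.43664301 -0.34290773]
 [ 0.36050749 -0.35813406]
 [ 0.35636217 -0.34021782]] c [ 0.39650268 -0.34155845]
11.321830362165693 0.07764690050234839
11.309375962710076 0.07764314868658026
0.018406300821959026 0.018389542215995414
top z from depth 0.26732403 [ 0.39504661 -0.33986535  0.24479819]
in tool [ 0.00234868 -0.0014027   0.09478501]
```

{"op": "carry_out", "data": {"increments": "0 0 1.6 0.0023 -0.0014 0.02 0.087; 0 0 1.6 0.0023 -0.0014 0.06 0.087; 0 0 1.6 0.0023 -0.0014 0.1 0.087; 0 0 1.6 0.0023 -0.0014 0.1255 0.087; 0 0 1.6 0.0023 -0.0014 0.1255 0.07", "squeeze": 55}}

```text
time: 11.28
ee_pos: [0.3952, -0.3408, 0.1178]
eef_rot: [0.773, -0.634, -0.004, 0.001]
ft_force: [0.4, 0.9, 0.2]
width: 0.0825
```

{"op": "carry_out", "data": {"increments": "0 0 0 0 0 0 0.05; 0 0 0 0 0 0 0.03; 0 0 0 0 0 0 0.01; 0 0 0 0 0 0 0.01; 0 0 0 0 0 0 0.01", "squeeze": 55}}

```text
time: 11.9
ee_pos: [0.3953, -0.3408, 0.118]
eef_rot: [0.773, -0.634, -0.004, 0.001]
ft_force: [0.8, -0.5, -0.7]
width: 0.035
```

```bash
python3 - <<'E'
from bench import r
from h import *
s=r.read_state(); print(s['ee_pos'],np.degrees(toolyaw(s)),s['width'],s['ft_force'])
E
```

```text
[ 0.39530042 -0.34079243  0.11797644] -78.66429212853463 0.03503952990907882 [ 0.84734544 -0.49906292 -0.66248797]
```

{"op": "carry_out", "data": {"increments": "0 0 0 0 0 0 0.01; 0 0 0 0 0 0 0.01; 0 0 0 0 0 0 0.01; 0 0 0 0 0 -0.01 0.01; 0 0 0 0 0 -0.03 0.01", "squeeze": 55}}

```text
time: 12.52
ee_pos: [0.3949, -0.3405, 0.148]
eef_rot: [0.773, -0.634, -0.005, 0.001]
ft_force: [1.1, 0.4, -2.4]
width: 0.0232
```

```bash
python3 - <<'E'
from bench import r
from h import *
s=r.read_state(); print(s['ee_pos'],np.degrees(toolyaw(s)),s['width'],s['ft_force'],s['torque'],s['joint_positions'].round(2))
print(inc(s,s['ee_pos'],toolyaw(s)))
E
```

```text
[ 0.39488955 -0.34051122  0.14802218] -78.67006362520131 0.023203752593024932 [ 1.11995936  0.43990061 -2.41015301] [-0.07717202  0.09886822  0.01522401] [-0.09  0.2   0.8   1.86 -0.16  1.16 -0.61]
(array([0.48, 0.38, 0.  ]), array([0., 0., 0.]))
```

{"op": "carry_out", "data": {"increments": "0.4 0.4 0 0 0 -0.01 0.005; 0.4 0.4 0 0 0 -0.03 0.005; 0.4 0.4 0 0 0 -0.05 0.005; 0.4 0.4 0 0 0 -0.05 0.005; 0.4 0.4 0 0 0 -0.05 0.005", "squeeze": 55}}

```text
time: 13.15
ee_pos: [0.395, -0.3404, 0.1972]
eef_rot: [0.774, -0.634, -0.001, 0.001]
ft_force: [-0.2, 0.1, -2.6]
width: 0.0223
```

```bash
python3 - <<'E'
from bench import r
from h import *
m=r.camera_model('wrist');im,d=r.camera('wrist')
s=r.read_state(); print(s['ee_pos'],np.degrees(toolyaw(s)),s['width'],s['ft_force'],s['torque'])
cv2.imwrite('pics/w9.png',cv2.resize(im,None,fx=1.5,fy=1.5))
np.savez('pics/w9m.npz',K=m['K'],E=m['extrinsics'],p=s['ee_pos'],q=s['eef_rot'],d=d)
t,_=r.camera('scene');cv2.imwrite('pics/s9.png',cv2.resize(t[90:260,80:250],None,fx=4,fy=3.5))
E
```

```text
[ 0.39491412 -0.34035056  0.19705447] -78.66521841360317 0.022838732961666476 [ 1.79033683e-03  6.04320019e-01 -3.16836589e+00] [-0.10165656  0.1656152  -0.01076302]
```

View pics/w9.png

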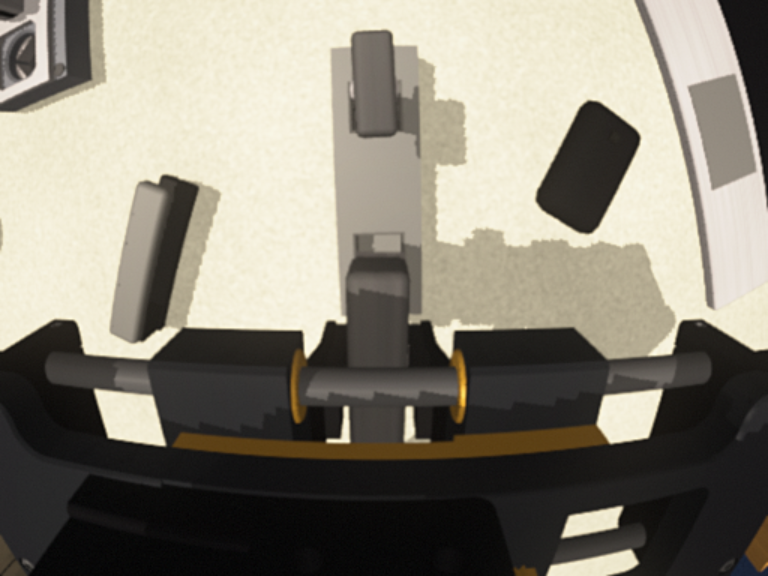

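View pics/s9.png

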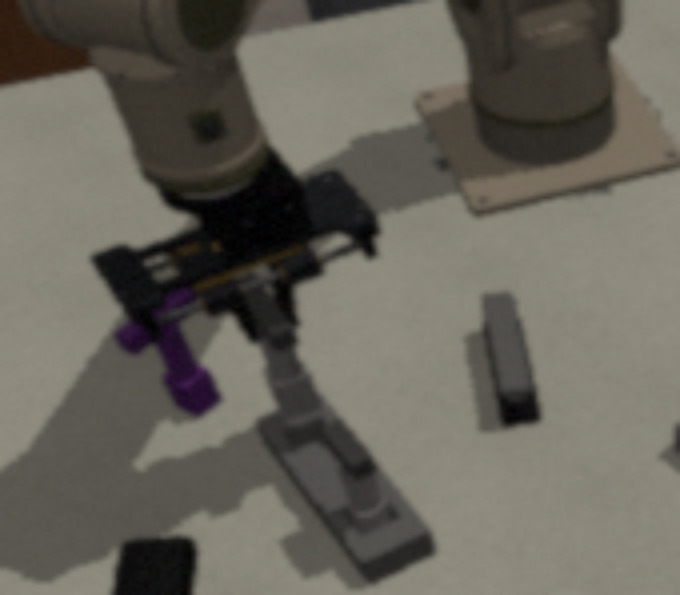

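```bash
python3 - <<'E'
from h import *
z=np.load('pics/w9m.npz');K=z['K'];E=z['E'];d=z['d'];p=z['p'];Rt=R.from_quat(z['q'])
def pt(u,v):
    dd=np.median(d[v-1:v+2,u-1:u+2]);a=np.array([(u-K[0,2])/K[0,0],(v-K[1,2])/K[1,1]]);th=np.linalg.norm(a);q=a/th*np.tan(th)
    return Rt.inv().apply(E[:3,:3]@np.array([q[0]*dd,q[1]*dd,dd])+E[:3,3]-p)
for u,v in[(236,190),(250,190),(265,190),(237,200),(250,200),(266,200),(238,212),(250,212),(265,212),(238,225),(250,225),(265,225)]: print(u,v,pt(u,v).round(4))
for v in (190,200,212,225):
    row=[pt(u,v) for u in range(225,280)]
    print(v,[(u,round(q[0]*1000,1)) for u,q in zip(range(225,280),row) if -.05<q[2]<-.02][::50], end=' ')
    ok=[q for q in row if -.04<q[2]<-.025]; print(min(q[0] for q in ok),max(q[0] for q in ok))
E
```

```text
236 190 [-0.0065 -0.035  -0.0315]
250 190 [-0.0001 -0.035  -0.0317]
265 190 [ 0.0068 -0.0353 -0.0325]
237 200 [-0.0061 -0.0302 -0.0318]
250 200 [-0.0001 -0.0301 -0.0314]
266 200 [ 0.0073 -0.0303 -0.0321]
238 212 [-0.0057 -0.0242 -0.0315]
250 212 [-0.0001 -0.0242 -0.0313]
265 212 [ 0.0069 -0.0242 -0.0315]
238 225 [-0.0058 -0.0177 -0.0317]
250 225 [-0.0001 -0.0175 -0.0314]
265 225 [ 0.007  -0.0177 -0.0319]
190 [(230, np.float64(-9.4))] -0.009418626823516353 0.010171918611584183
200 [(230, np.float64(-9.6))] -0.009566197021925208 0.010239743160876575
212 [(231, np.float64(-9.1))] -0.009145943014018344 0.009866219283558545
225 [(231, np.float64(-9.3))] -0.009278122184497741 0.010056890343973085
```

```bash
python3 - <<'E'
from bench import r
from h import *
s=r.read_state(); print(inc(s,[.49,-.07,.25],np.radians(-78.7+36)))
E
```

```text
(array([  0.13,   0.08, -35.97]), array([-0.2465, -0.1462, -0.0532]))
```

{"op": "carry_out", "data": {"increments": "0 0 -4 -0.01 -0.005 -0.035 0.005; 0 0 -12 -0.062 -0.037 -0.05 0.005; 0 0 -20 -0.115 -0.068 -0.053 0.005; 0 0 -28 -0.165 -0.098 -0.053 0.005; 0 0 -36 -0.215 -0.127 -0.053 0.005"}}

```text
time: 13.88
ee_pos: [0.4775, -0.1027, 0.2494]
eef_rot: [0.932, -0.362, -0.001, 0.0]
ft_force: [1.2, -0.8, -2.4]
width: 0.0227
```

```bash
python3 - <<'E'
from bench import r
from h import *
s=r.read_state(); print(s['ee_pos'],np.degrees(toolyaw(s)),s['width'],s['joint_positions'].round(2));print(inc(s,[.520,.0115,.225],np.radians(-35.2)))
print(inc(s,[.520,-.03,.225],np.radians(-35.2)))
E
```

```text
[ 0.47747484 -0.10269247  0.24936615] -42.39678225169826 0.022735555982829402 [-0.42 -0.01  0.54  1.79  0.    1.36 -0.62]
(array([ 0.1 ,  0.14, -7.2 ]), array([-0.0455, -0.113 ,  0.0243]))
(array([ 0.1 ,  0.14, -7.2 ]), array([-0.0176, -0.0824,  0.0243]))
```

```bash
python3 - <<'E'
from bench import r
from h import *
s=r.read_state(); print(inc(s,[.485,-.037,.23],np.radians(-35.2)))
E
```

```text
(array([ 0.1 ,  0.14, -7.2 ]), array([-0.0387, -0.0536,  0.0194]))
```

{"op": "carry_out", "data": {"increments": "0 0 -2 -0.01 -0.014 0.005 0.005; 0 0 -5 -0.025 -0.034 0.01 0.005; 0.1 0.1 -7.2 -0.0387 -0.0536 0.0194 0.005; 0.1 0.1 -7.2 -0.0387 -0.0536 0.0194 0.005; 0.1 0.1 -7.2 -0.0387 -0.0536 0.0194 0.005"}}

```text
time: 14.5
ee_pos: [0.4848, -0.0376, 0.2297]
eef_rot: [0.953, -0.303, -0.0, 0.0]
ft_force: [-0.5, -0.5, -2.3]
width: 0.0228
```

```bash
python3 - <<'E'
from bench import r
from h import *
m=r.camera_model('wrist');im,d=r.camera('wrist')
s=r.read_state(); print(s['ee_pos'],np.degrees(toolyaw(s)),s['width'],s['ft_force'])
cv2.imwrite('pics/w10s.png',im);cv2.imwrite('pics/w10.png',cv2.resize(im,None,fx=1.5,fy=1.5))
np.savez('pics/w10m.npz',K=m['K'],E=m['extrinsics'],p=s['ee_pos'],q=s['eef_rot'],d=d)
E
```

```text
[ 0.48494891 -0.03784282  0.22993879] -35.28685523139015 0.02298914352788085 [ 0.08808227 -0.14098597 -3.31683106]
```

View pics/w10.png

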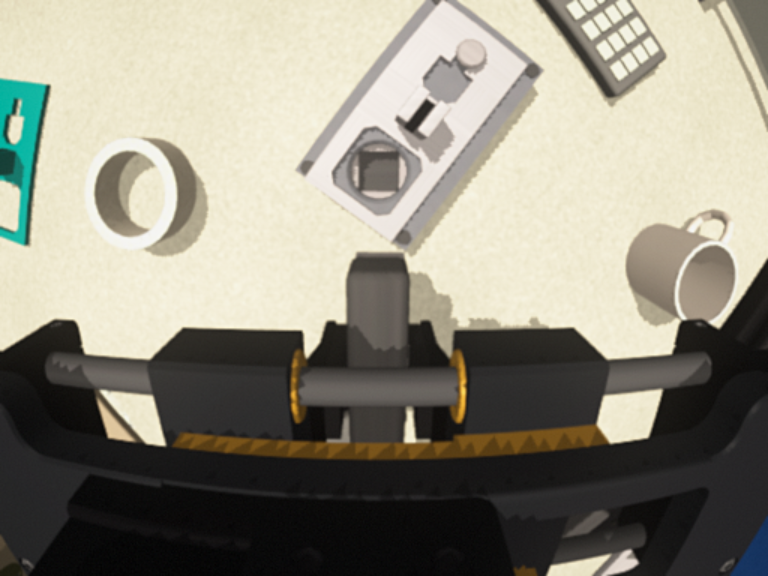

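```bash
python3 - <<'E'
from h import *
im=cv2.imread('pics/w10s.png')
cv2.imwrite('pics/w10d.png',cv2.resize(im[80:148,215:287],None,fx=8,fy=8,interpolation=cv2.INTER_CUBIC))
E
```

```text
(no output)
```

View pics/w10d.png

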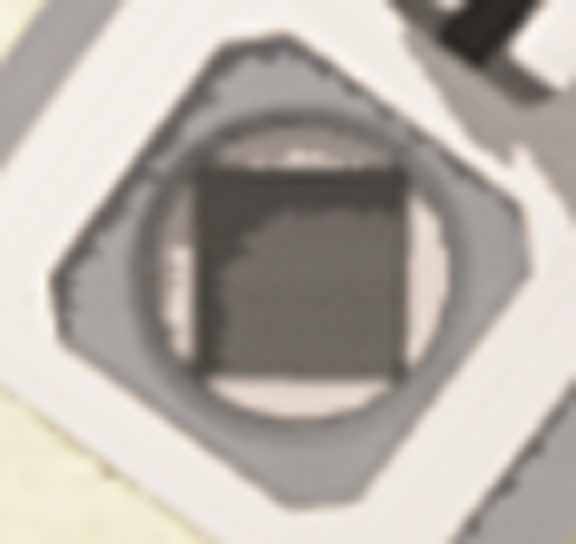

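```bash
python3 - <<'E'
from bench import r
from h import *
z=np.load('pics/w10m.npz');m={'K':z['K'],'extrinsics':z['E']}
A=lambda p:(np.array(p,float)+.5)/8-.5+[215,80]
b=rayw(m,A([[134,275],[464,275],[299,109],[299,438]]),.04)[:,:2]
print('bore',(b[0]+b[1])/2,(b[2]+b[3])/2,np.linalg.norm(b[0]-b[1]),np.linalg.norm(b[2]-b[3]))
e=rayw(m,A([[195,170],[405,170],[408,378],[197,378]]),.026)[:,:2]
print('seat',e.mean(0))
for i in range(4):
    v=e[(i+1)%4]-e[i];print(np.degrees(np.arctan2(v[1],v[0]))%90,np.linalg.norm(v))
s=r.read_state()
print(inc(s,[.5198,.0122,.20],np.radians(-35.2)))
E
```

```text
bore [0.52104771 0.01258918] [0.52106871 0.0126176 ] 0.04838950300430832 0.048730465143399224
seat [0.52109911 0.01207083]
54.77009925365772 0.03185354921964893
55.869299818381236 0.03202816628633478
54.77880790803977 0.03231973646022298
55.035268308646 0.0320275278869428
(array([-0.  ,  0.02, -0.09]), array([-0.0004, -0.061 ,  0.0299]))
```

```bash
python3 - <<'E'
from h import *
for f in('w9','w10'):
    z=np.load(f'pics/{f}m.npz');K=z['K'];E=z['E'];d=z['d'];p=z['p'];Rt=R.from_quat(z['q'])
    for u in(243,251,259):
        out=[]
        for v in range(164,195):
            dd=d[v,u];a=np.array([(u-K[0,2])/K[0,0],(v-K[1,2])/K[1,1]]);th=np.linalg.norm(a);q=a/th*np.tan(th)
            t=Rt.inv().apply(E[:3,:3]@np.array([q[0]*dd,q[1]*dd,dd])+E[:3,3]-p);out.append((v,*(t[1:]*1000).round(1)))
        print(f,u,[o for o in out if -36<o[2]<0][:14])
E
```

```text
w9 243 [(171, np.float64(-39.6), np.float64(-12.8)), (172, np.float64(-39.7), np.float64(-15.5)), (173, np.float64(-39.5), np.float64(-16.7)), (174, np.float64(-39.1), np.float64(-17.3)), (175, np.float64(-39.4), np.float64(-20.9)), (176, np.float64(-39.5), np.float64(-22.9)), (177, np.float64(-39.6), np.float64(-25.6)), (178, np.float64(-39.4), np.float64(-26.7)), (179, np.float64(-39.4), np.float64(-28.6)), (180, np.float64(-39.1), np.float64(-29.4)), (181, np.float64(-39.0), np.float64(-30.5)), (182, np.float64(-38.9), np.float64(-31.9)), (183, np.float64(-38.3), np.float64(-31.4)), (184, np.float64(-37.7), np.float64(-31.1))]
w9 251 [(171, np.float64(-39.5), np.float64(-12.1)), (172, np.float64(-39.4), np.float64(-14.1)), (173, np.float64(-39.8), np.float64(-17.9)), (174, np.float64(-39.5), np.float64(-18.8)), (175, np.float64(-39.8), np.float64(-22.4)), (176, np.float64(-39.7), np.float64(-23.9)), (177, np.float64(-39.5), np.float64(-25.1)), (178, np.float64(-39.3), np.float64(-26.4)), (179, np.float64(-39.4), np.float64(-28.7)), (180, np.float64(-39.0), np.float64(-29.0)), (181
[... 2030 characters left out ...]
float64(-31.0)), (184, np.float64(-37.2), np.float64(-30.3))]
w10 259 [(171, np.float64(-39.2), np.float64(-12.2)), (172, np.float64(-39.2), np.float64(-14.5)), (173, np.float64(-39.2), np.float64(-16.7)), (174, np.float64(-39.1), np.float64(-18.6)), (175, np.float64(-39.3), np.float64(-21.5)), (176, np.float64(-39.2), np.float64(-23.1)), (177, np.float64(-38.8), np.float64(-23.7)), (178, np.float64(-39.3), np.float64(-27.6)), (179, np.float64(-39.2), np.float64(-28.8)), (180, np.float64(-38.9), np.float64(-29.7)), (181, np.float64(-38.4), np.float64(-29.4)), (182, np.float64(-38.3), np.float64(-30.9)), (183, np.float64(-37.9), np.float64(-31.3)), (184, np.float64(-37.4), np.float64(-31.0))]
```

```bash
python3 - <<'E'
from bench import r
from h import *
s=r.read_state()
print(inc(s,[.5208,.0122,.175],np.radians(-35.2)))
E
```

```text
(array([-0.  ,  0.02, -0.09]), array([ 0.0004, -0.0616,  0.0549]))
```

{"op": "carry_out", "data": {"increments": "0 0 0 0 -0.035 0 0.005; 0 0 0 0.0004 -0.0616 0 0.005; 0 0 0 0.0004 -0.0616 0 0.005; 0 0 0 0.0004 -0.0616 0.02 0.005; 0 0 0 0.0004 -0.0616 0.04 0.005"}}

```text
time: 15.18
ee_pos: [0.5208, 0.0108, 0.1898]
eef_rot: [0.953, -0.304, 0.0, -0.0]
ft_force: [0.1, 0.4, -3.0]
width: 0.0229
```

```bash
python3 - <<'E'
from bench import r
from h import *
m=r.camera_model('wrist');im,d=r.camera('wrist')
s=r.read_state();print(s['ee_pos'],s['ft_force'],np.degrees(toolyaw(s)))
print(inc(s,[.5208,.0122,.165],np.radians(-35.2)))
cv2.imwrite('pics/w11.png',cv2.resize(im,None,fx=1.5,fy=1.5))
t,_=r.camera('scene');cv2.imwrite('pics/s11.png',cv2.resize(t[120:260,200:380],None,fx=4,fy=4,interpolation=cv2.INTER_CUBIC))
E
```

```text
[0.51939427 0.0107048  0.18702915] [-0.67350036 -0.30719996 -5.53608583] -35.397187189179476
(array([ 0.14,  0.13, -0.2 ]), array([ 0.0003, -0.0021,  0.022 ]))
```

View pics/s11.png

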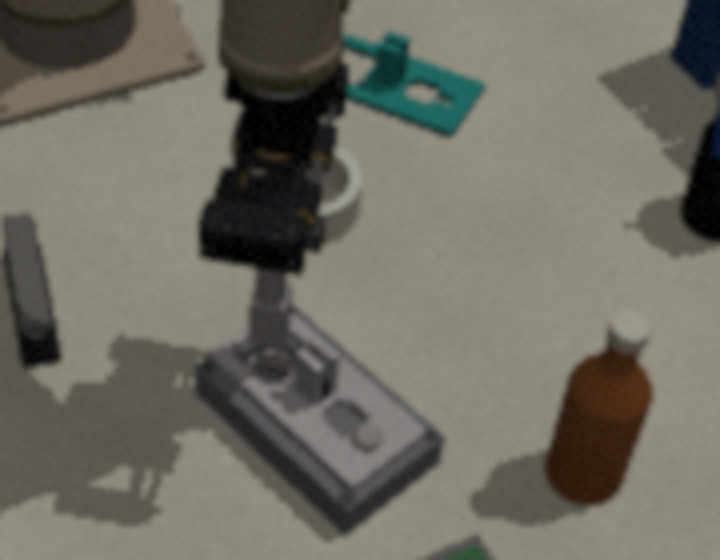

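View pics/w11.png

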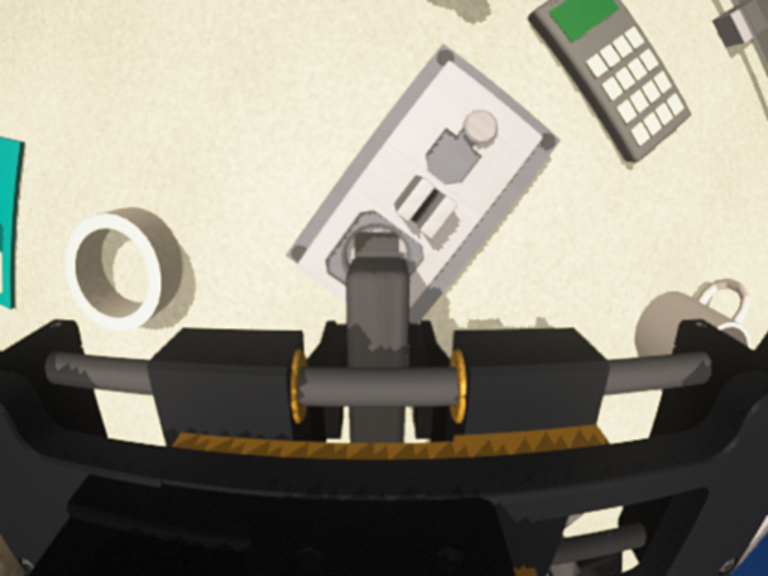

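{"op": "carry_out", "data": {"increments": "0.1 0.1 -0.2 0.0003 -0.002 0.005 0.005; 0.1 0.1 -0.2 0.0003 -0.002 0.012 0.005; 0.1 0.1 -0.2 0.0003 -0.002 0.02 0.005; 0.1 0.1 -0.2 0.0003 -0.002 0.026 0.005; 0.1 0.1 -0.2 0.0003 -0.002 0.03 0.005"}}

```text
time: 15.9
ee_pos: [0.5206, 0.0123, 0.1578]
eef_rot: [0.953, -0.302, -0.001, 0.0]
ft_force: [-0.5, -0.0, -2.5]
width: 0.0234
```

```bash
python3 - <<'E'
from bench import r
from h import *
s=r.read_state();print(s['ee_pos'],s['ft_force'],s['torque'],np.degrees(toolyaw(s)))
print(inc(s,[.5208,.0122,.145],np.radians(-35.2)))
E
```

```text
[0.52061328 0.01226447 0.15784147] [-0.54946098 -0.04779049 -2.47746344] [-0.09656164  0.08970645 -0.0352107 ] -35.18933964139656
(array([0.06, 0.05, 0.01]), array([ 0.0002, -0.0001,  0.0128]))
```

{"op": "carry_out", "data": {"increments": "0 0 0 0.0002 0 0.005 0.005; 0 0 0 0.0002 0 0.009 0.005; 0 0 0 0.0002 0 0.013 0.005; 0 0 0 0.0002 0 0.017 0.005; 0 0 0 0.0002 0 0.019 0.005"}}

```text
time: 16.52
ee_pos: [0.5207, 0.0122, 0.1386]
eef_rot: [0.953, -0.302, -0.001, 0.0]
ft_force: [0.2, 0.0, -3.3]
width: 0.0225
```

```bash
python3 - <<'E'
from bench import r
from h import *
s=r.read_state();print(s['ee_pos'],s['ft_force'],s['torque'],np.degrees(toolyaw(s)),s['width'])
print(inc(s,[.5208,.0122,.135],np.radians(-35.2)))
E
```

```text
[0.52067341 0.01216589 0.13856212] [ 0.16772059  0.0346101  -3.2829659 ] [-0.07420768  0.10514755 -0.05354454] -35.18935714402081 0.02254055229357221
(array([0.07, 0.06, 0.01]), array([ 0.0001, -0.0001,  0.0036]))
```

Inside the bore, no contact. Go past the rim.

{"op": "carry_out", "data": {"increments": "0 0 0 0.0001 0 0.002 0.005; 0 0 0 0.0001 0 0.004 0.005; 0 0 0 0.0001 0 0.006 0.005; 0 0 0 0.0001 0 0.007 0.005; 0 0 0 0.0001 0 0.008 0.005"}}

```text
time: 17.15
ee_pos: [0.5208, 0.0121, 0.1305]
eef_rot: [0.953, -0.302, -0.001, 0.0]
ft_force: [-0.3, -0.8, -3.5]
width: 0.0233
```

```bash
python3 - <<'E'
from bench import r
from h import *
s=r.read_state();print(s['ee_pos'],s['ft_force'],s['torque'],np.degrees(toolyaw(s)),s['width'])
E
```

```text
[0.52075652 0.01209967 0.1305446 ] [-0.3205179  -0.82633092 -3.4965597 ] [-0.10162135  0.08364946  0.01153136] -35.18714199128486 0.02328463635764338
```

{"op": "carry_out", "data": {"increments": "0 0 0 0 0 0.004 0.005; 0 0 0 0 0 0.008 0.005; 0 0 0 0 0 0.011 0.005; 0 0 0 0 0 0.013 0.005; 0 0 0 0 0 0.015 0.005"}}

```text
time: 17.77
ee_pos: [0.5212, 0.0122, 0.1159]
eef_rot: [0.953, -0.302, -0.0, 0.0]
ft_force: [0.8, 0.5, 8.7]
width: 0.023
```

```bash
python3 - <<'E'
from bench import r
from h import *
s=r.read_state();print(s['ee_pos'],s['ft_force'],s['torque'],np.degrees(toolyaw(s)),s['width'])
E
```

```text
[0.52121229 0.01219047 0.11585971] [0.7863891  0.48382188 8.66269306] [0.05769751 0.19996949 0.02095318] -35.18758343716867 0.023020770924191608
```

{"op": "carry_out", "data": {"increments": "0 0 4 0 0 0 0.005; 0 0 9 0 0 0 0.005; 0 0 14 0 0 0 0.005; 0 0 19 0 0 0 0.005; 0 0 24 0 0 0 0.005"}}

```text
time: 18.4
ee_pos: [0.5211, 0.0127, 0.1159]
eef_rot: [0.869, -0.495, -0.0, 0.0]
ft_force: [-2.0, 0.8, -0.6]
width: 0.0226
```

```bash
python3 - <<'E'
from bench import r
from h import *
s=r.read_state();print(s['ee_pos'],s['ft_force'],s['torque'],np.degrees(toolyaw(s)),s['width'],s['joint_positions'].round(2))
E
```

```text
[0.52111582 0.01273906 0.11594888] [-2.00084037  0.75330197 -0.56770589] [0.34469941 0.4857555  0.41498776] -59.29367058783013 0.022619227746893202 [-0.55  0.2   0.49  1.89 -0.11  1.08 -1.05]
```

{"op": "carry_out", "data": {"increments": "0 0 4 0 0 0 0.005; 0 0 8 0 0 0 0.005; 0 0 12 0 0 0 0.005; 0 0 15 0 0 0 0.005; 0 0 17 0 0 0 0.005"}}

```text
time: 19.02
ee_pos: [0.5211, 0.013, 0.116]
eef_rot: [0.786, -0.618, -0.0, 0.0]
ft_force: [1.1, 0.8, -1.2]
width: 0.0227
```

```bash
python3 - <<'E'
from bench import r
from h import *
s=r.read_state();print(s['ee_pos'],s['ft_force'],s['torque'],np.degrees(toolyaw(s)),s['width'],s['joint_positions'].round(2))
E
```

```text
[0.52109505 0.01296234 0.11599932] [ 1.14806099  0.83828962 -1.21026648] [0.18523459 0.28539541 0.39016881] -76.3371285083048 0.022742170929044812 [-0.58  0.2   0.52  1.89 -0.12  1.08 -1.34]
```

{"op": "carry_out", "data": {"increments": "0 0 1 0 0 0 0.005; 0 0 2 0 0 0 0.005; 0 0 3 0 0 0 0.005; 0 0 4 0 0 0 0.005; 0 0 4.5 0 0 0 0.005"}}

```text
time: 19.65
ee_pos: [0.5211, 0.0129, 0.116]
eef_rot: [0.761, -0.649, -0.0, 0.0]
ft_force: [-0.1, 0.2, -3.2]
width: 0.0222
```

```bash
python3 - <<'E'
from bench import r
from h import *
s=r.read_state();print(s['ee_pos'],s['ft_force'],s['torque'],np.degrees(toolyaw(s)),s['width'],s['joint_positions'].round(2))
E
```

```text
[0.52111502 0.01294668 0.11598141] [-0.07340628  0.24240092 -3.22874195] [0.14502618 0.18045913 0.39077622] -80.87302211920118 0.022185361760521504 [-0.59  0.21  0.53  1.89 -0.12  1.08 -1.42]
```

{"op": "carry_out", "data": {"increments": "0 0 0.6 0 0 0 0.005; 0 0 1.2 0 0 0 0.005; 0 0 1.8 0 0 0 0.005; 0 0 2.4 0 0 0 0.005; 0 0 2.4 0 0 0 0.005"}}

```text
time: 20.27
ee_pos: [0.5211, 0.013, 0.116]
eef_rot: [0.747, -0.664, -0.0, 0.0]
ft_force: [-0.6, 1.7, -2.4]
width: 0.0228
```

```bash
python3 - <<'E'
from bench import r
from h import *
m=r.camera_model('wrist');im,d=r.camera('wrist')
s=r.read_state();print(s['ee_pos'],s['ft_force'],s['torque'],np.degrees(toolyaw(s)),s['width'],s['joint_positions'].round(2))
cv2.imwrite('pics/w12.png',cv2.resize(im,None,fx=1.5,fy=1.5))
E
```

```text
[0.52116549 0.01300996 0.11603278] [ 0.46891534  0.58643357 -2.03990516] [0.08862596 0.18897225 0.67371975] -83.26130373511232 0.02270392780162229 [-0.59  0.21  0.54  1.89 -0.12  1.08 -1.46]
```

View pics/w12.png

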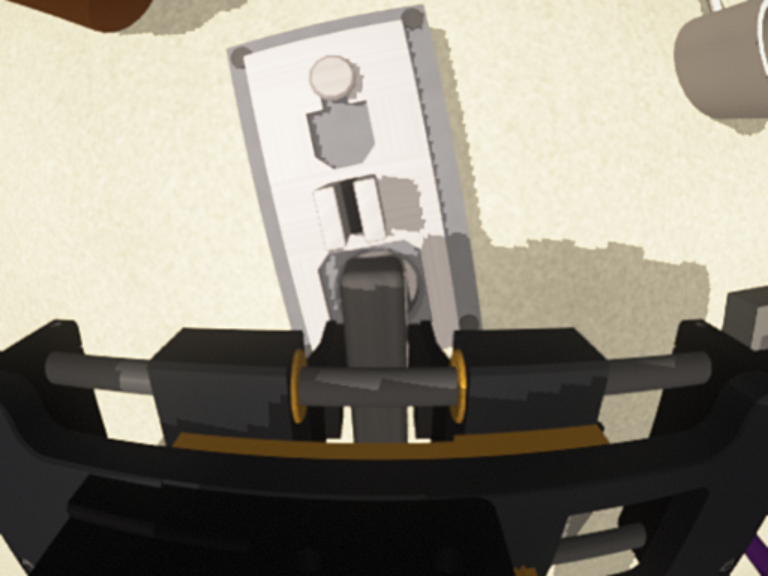

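{"op": "carry_out", "data": {"increments": "0 0 -1 0 0 0 0.005; 0 0 -2.5 0 0 0 0.005; 0 0 -3 0 0 0 0.005; 0 0 -3 0 0 0 0.03; 0 0 -3 0 0 0 0.05"}}

```text
time: 20.95
ee_pos: [0.5215, 0.0128, 0.1163]
eef_rot: [0.764, -0.645, -0.0, -0.0]
ft_force: [0.9, -0.1, -0.6]
width: 0.0338
```

{"op": "carry_out", "data": {"increments": "0 0 0 0 0 0 0.06; 0 0 0 0 0 0 0.06; 0 0 0 0 0 -0.02 0.06; 0 0 0 0 0 -0.05 0.06; 0 0 0 0 0 -0.08 0.06"}}

```text
time: 21.58
ee_pos: [0.5214, 0.0127, 0.1972]
eef_rot: [0.764, -0.645, -0.0, -0.0]
ft_force: [-0.1, 0.6, -0.5]
width: 0.0598
```

```bash
python3 - <<'E'
from bench import r
from h import *
s=r.read_state();print(s['ee_pos'],s['ft_force'],s['torque'],np.degrees(toolyaw(s)),s['width'],s['joint_positions'].round(2))
# retreat along tool +y so camera sees it
y=R.from_quat(s['eef_rot']).as_matrix()[:,1];print('tool y',y)
E
```

```text
[0.52136309 0.01269939 0.19719855] [-0.054272    0.61896108 -0.45274504] [-0.00940216  0.13866481  0.03399876] -80.30077632498416 0.059827978324143744 [-0.61  0.12  0.54  1.79 -0.06  1.25 -1.45]
tool y [-9.85705748e-01 -1.68476042e-01  4.34721045e-05]
```

{"op": "carry_out", "data": {"increments": "0 0 0 0 0 -0.03 0.06; 0 0 0 0 0.03 -0.05 0.06; 0 0 0 0 0.06 -0.06 0.06; 0 0 0 0 0.08 -0.07 0.06; 0 0 0 0 0.08 -0.07 0.06"}}

```text
time: 22.2
ee_pos: [0.4423, -0.001, 0.2681]
eef_rot: [0.764, -0.645, 0.0, -0.001]
ft_force: [0.9, 1.2, 0.1]
width: 0.0603
```

```bash
python3 - <<'E'
from bench import r
from h import *
m=r.camera_model('wrist');im,d=r.camera('wrist');s=r.read_state();print(s['ee_pos'])
cv2.imwrite('pics/w13s.png',im);cv2.imwrite('pics/w13.png',cv2.resize(im,None,fx=1.5,fy=1.5))
np.savez('pics/w13m.npz',K=m['K'],E=m['extrinsics'],p=s['ee_pos'],q=s['eef_rot'],d=d)
cv2.imwrite('pics/w13d.png',cv2.resize(im[50:210,190:320],None,fx=4,fy=3.6,interpolation=cv2.INTER_CUBIC))
t,_=r.camera('scene');cv2.imwrite('pics/s13.png',cv2.resize(t[150:270,90:390],None,fx=2.6,fy=2.6,interpolation=cv2.INTER_CUBIC))
E
```

```text
[ 0.44275166 -0.00069634  0.26754641]
```

View pics/w13d.png

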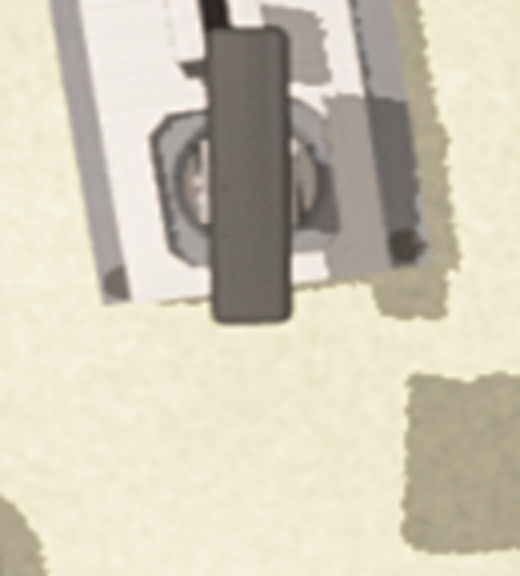

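View pics/s13.png

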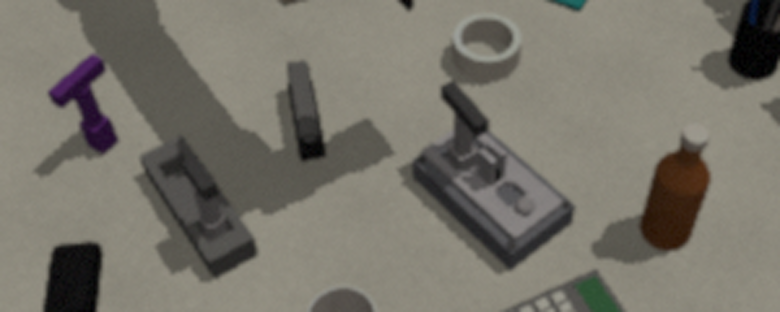

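```bash
python3 - <<'E'
from h import *
z=np.load('pics/w13m.npz');m={'K':z['K'],'extrinsics':z['E']};d=z['d']
A=lambda p:(np.array(p,float)+.5)/[4,3.6]-.5+[190,50]
e=rayw(m,A([[208,30],[288,30],[291,320],[213,320]]),.148)[:,:2]
print(e.mean(0),[np.degrees(np.arctan2(*(e[a]-e[b])[::-1])) for a,b in((0,3),(1,2))],np.linalg.norm(e[0]-e[3]))
q=rayw(m,A([[52,10],[103,302]]),.04)[:,:2];v=q[0]-q[1];print('rail L',np.degrees(np.arctan2(v[1],v[0])))
q=rayw(m,A([[80,10],[130,300]]),.048)[:,:2];v=q[0]-q[1];print('plate L',np.degrees(np.arctan2(v[1],v[0])))
q=rayw(m,A([[103,304],[428,263]]),.04)[:,:2];v=q[0]-q[1];print('rail end',np.degrees(np.arctan2(v[1],v[0]))-90)
# depth of bar top
K=m['K'];E=m['extrinsics']
for p in([250,60],[250,180],[250,290]):
    u,w=np.round(A(p)).astype(int);dd=np.median(d[w-1:w+2,u-1:u+2]);a=np.array([(u-K[0,2])/K[0,0],(w-K[1,2])/K[1,1]]);th=np.linalg.norm(a);g=a/th*np.tan(th)
    print((E[:3,:3]@np.array([g[0]*dd,g[1]*dd,dd])+E[:3,3]).round(4))
E
```

```text
[0.52097942 0.01186396] [np.float64(10.447155862765365), np.float64(10.378381881612054)] 0.07694448073040955
rail L 18.073714824623597
plate L 18.016044157837566
rail end 17.873859193974596
[0.5512 0.0172 0.1474]
[0.5192 0.0117 0.1474]
[0.491  0.0069 0.1473]
```

```bash
python3 - <<'E'
from bench import r
print(r.close_job())
E
```

```text
the job is handed in; nothing more can be done
None
```

I mounted the shoe, locked the bolt and handed the job in at about 22 s of the allowed 72 s. The hand-in returned no verdict.

**Shoe:** I gripped it by the post and lowered its keyhole over the stud. I then pulled it 30 mm home, where the reaction rose to about 14–18 N. Afterwards the stud's head showed at the end of the slot, the window was centred on the bore, and the plate was parallel to the rail (18.0° against 17.9–18.1°).

**Bolt:** It was the square-ended one with the longer bar, in the rack well nearer the robot. I lined it up to the seat angle measured in the image, about 37° anticlockwise of locked. It dropped straight in, so no stepwise searching turns were needed. I then turned it about 48° clockwise until the torque rose from 0.39 to 0.67 N m, backed the gripper off 3° and let go.

**Last checks:**

| Check | Measured | Allowed |
|---|---|---|
| Bolt height | bar top level at 147.4 mm, so underside about 5–6 mm above the desk | under 10 mm |
| Bolt axis | within about 1 mm of the bore | within 5 mm |
| Bolt angle to the rail | −7.6° (0.13 rad), the seat's play of 0.12 rad plus measuring error | 0.18 rad |

The gripper was clear of everything. In the scene picture the pin and the rest of the desk look unmoved.

**What disagreed:**
- The finger opening read about 22.8 mm on the 20 mm bar, although depth measured the bar as 20 mm and level.
- The bolt turned a few degrees less than the tool at the stop.
- The top and wrist cameras differed by about 2 mm, so I used the wrist camera's measurements for the fits.

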